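# Trim the centrifuge counterbalance on the spring scale

## Robot

A 6-joint arm with a two-finger parallel gripper is mounted at the origin on a cart in front of the work surface, level with it; the furniture and walls round the work are solid. World frame = base frame: x ahead of the robot, y to its left, z up, the work surface at z = 0. Lengths are in m, angles in rad, forces in N, time in s.
With the tool pointing down it reaches from about 0.25 to 0.725 m from the base axis. Payload 4 kg.
Tool frame: the origin (TCP) lies midway between the tips of the shut fingers; the grasp point (between the pads) lies 19 mm behind it; z points along the fingers, y is the direction in which the jaws open and shut (so a half turn about z gives the same grasp; the last joint's range is limited). The gripper opens to 85 mm and grips with 20 to 120 N. Pads are 22 mm wide; open, the fingers measure 114 mm over their backs; the gripper's body (76 mm by 85 mm) begins 54 mm behind the grasp point. The pads swing forward as they close: fully open they stand 13 mm farther back than shut.
Start: joints at [-1.317, 0.241, 0.005, 1.335, 0, 1.571], TCP at [0.126, -0.484, 0.231] pointing down, gripper open.
Joint ranges: [-2.72, 2.72], [-1.05, 1.87], [-1.09, 1.28], [-1.99, 2.15], [-1.42, 1.44], [-3.14, 3.14]. Speed limits (rad/s): [2.79, 2.79, 3.14, 3.14, 3.14, 3.14].

## Interface

Orientations are given as a unit quaternion [x, y, z, w].
In Python, from workcell import get_obs, camera, camera_model, job_done, masks_of gives the robot as it stands.
- The arm moves only by the tool jog_arm, never from a script. Its argument "deltas" is a list that holds one entry, the list of rows, each a list of 7 numbers: the shift along the tool's x, y, z in mm, then the turn, a rotation vector about the tool's x, y, z in degrees, then the finger opening in mm, from 0 to 85.4. A call has 1 to 5 rows; each row shifts and turns the pose as measured when the row begins, along the tool's axes as they then stand; what a row does not reach is not made up. A row lasts 1/10 s, in which the tool goes at most 50 mm and 8.59 degrees, less where a joint would pass 70% of its speed; a pose out of reach is approached as far as the arm can. A call with a gripper value outside its range is refused whole. The fingers move at their own pace and stop on an object; the grip force is fixed at half the most. Time passes only in rows, so rows that do not move let the fingers close. It gives the time, the measured TCP pose, the force and the opening at its end, in the units of the state.
- get_obs(): the state, without advancing time (a new reading comes with each control period).
- camera(name): name is "side" or "top"; returns the picture (384x512x3 uint8, red, green, blue); there is no depth.
- camera_model(name): a dict with "fovy" (degrees; the focal length in pixels is half the picture's height over the tangent of half this angle, whatever the lens; pixels are square), "cx", "cy" (the principal point, pixels), "pose" (4x4, takes a point from camera to world coordinates). Camera axes: x right, y down, z forward; pixel columns grow to the right and rows downward; lengths in m; the calibration is good to about 2 mm. A picture is of the moment at which its call begins. camera_model takes no time and is no camera call.
- job_done(): hands the job in, once; it reports no verdict.
Trained networks look in the newest picture that a camera, given by its name, has taken for a name from the list of things; names that differ only in an ending like _2 or _b are one class to them, and where a whole thing is asked for, a point or a joint stands for the part that bears it (a point fixed in the world has none). Each returns a list of dicts, best first, with "conf" (0 to 1); they miss things now and then, are a little off and sometimes report something else, mostly with a low value. They report only what shows in the picture. A call takes as long as a camera call. They do not tell look-alikes from the thing itself.
- masks_of(target, camera): "pixels" (384x512 bool, what is visible of it) and "at" ([column, row] in pixels, amid what is visible of it).
The state is a dict: "clock": time; "joint_pos": joint angles; "joint_vel": joint speeds; "tau": joint torques, N m; "eef_pos": TCP position; "tool_rot": TCP orientation; "ft_force": force on the tool from outside, world axes, zero at the start; "ft_torque": the same for the moment, N m; "grip_width": finger opening in m.
Only numpy, scipy, OpenCV 4.12 (cv2) and the standard library are available. Lean on these libraries where they do the work, as an engineer would, in place of code of your own. Each camera call takes 0.05 s, during which the arm holds its last target. There are 200 camera calls.

## Task

Make up the counterbalance for the cytocentrifuge: thread steel trim discs onto the upright post on the spring scale's pan, pushing each one gently down past the post's spring catch until it lies flat on the seat or on the disc below, and go on adding discs until the free-hanging pointer rests between the two limit fingers on the column. Never push the pan right down onto its overload stop, do not shift the limit fingers, and leave spare discs lying on the worktop and the petri dish, beaker, marker and forceps where they are.

Things in the scene. Friction and masses are not known exactly. Their poses are not given: they have to be found in the camera images.
- pan (a joint): how far the scale's pan has sunk, m: 0 with nothing on its spring, growing downward, overload stop at 0.080 (past 0.076 counts as hitting it). Guided straight up and down, damped, 160 N/m (1 N sinks it 6.3 mm). The empty pan hangs at 0.005 to 0.011; each disc sinks it by 7.5 to 9.2 mm more
- post_tip (a point): top of the upright steel post in the middle of the pan, on its axis; moves with the pan. Post 14 mm in diameter, 47 mm tall above the seat, coned to 8 mm over the top 7 mm. Catch: two sprung balls 15 mm below the tip; a disc stops on them, underside 11 mm below the tip, until a push of 4.5 to 7 N snaps it past: the pan sinks 27 to 45 mm under that push, then springs back
- seat (a point): centre of the round seat (38 mm in diameter) at the foot of the post, on which the first disc lies flat, 47 mm below the post's tip, 20 mm above the floor of the shallow pan (80 mm in diameter); moves with the pan. Three discs fit between seat and catch. Its x axis points to the column behind the pan, z up
- pointer (a point): tip of the flat black pointer (2 mm thick) that reaches from the back of the pan to the column, 80 mm from the post's axis; moves with the pan
- window (a point): middle of the gap, 14 mm high, between the two horizontal limit fingers of the dark clamp on the white graduated column, which stands 92 mm behind the post, 185 mm tall above the worktop. The pointer's tip belongs within 6 mm of this height. Set at another height each time; not to be shifted
- disc_1_mid (a point): steel trim disc, 52 mm in diameter, 9 mm thick, with a 16.5 mm hole through its middle, about 137 g; this point is the centre of the disc, its z axis is the disc's axis. One of four alike, lying flat on the worktop at the start; two or three are needed, which ones does not matter
- disc_2_mid (a point): steel trim disc, 52 mm in diameter, 9 mm thick, with a 16.5 mm hole through its middle, about 137 g; this point is the centre of the disc, its z axis is the disc's axis. One of four alike, lying flat on the worktop at the start; two or three are needed, which ones does not matter
- disc_3_mid (a point): steel trim disc, 52 mm in diameter, 9 mm thick, with a 16.5 mm hole through its middle, about 137 g; this point is the centre of the disc, its z axis is the disc's axis. One of four alike, lying flat on the worktop at the start; two or three are needed, which ones does not matter
- disc_4_mid (a point): steel trim disc, 52 mm in diameter, 9 mm thick, with a 16.5 mm hole through its middle, about 137 g; this point is the centre of the disc, its z axis is the disc's axis. One of four alike, lying flat on the worktop at the start; two or three are needed, which ones does not matter
- petri_dish_mid (a point): bystander: clear petri dish, 61 mm in diameter, 15 mm high, loose; its centre
- beaker_mid (a point): bystander: small glass beaker, 56 mm wide, 68 mm high, loose; its centre
- marker_mid (a point): bystander: black marker pen, 126 mm long, 12 mm thick, lying loose; its centre, y along the pen
- forceps_mid (a point): bystander: steel forceps, 127 mm long, lying loose; their centre, x along them
There are look-alikes about, which are no part of the job. Leave any pink or yellow look-alike of the part that bears disc_1_mid alone.

How it is judged:
On the way:
1. a first trim disc is on the post below the catch, lying home (((horizontal distance between disc_1_mid and post_tip below 0.004 m and z of disc_1_mid in the frame of seat between 0.003 and 0.025 m and angle between disc_1_mid's own z axis and vertical below 0.07 rad) or (horizontal distance between disc_2_mid and post_tip below 0.004 m and z of disc_2_mid in the frame of seat between 0.003 and 0.025 m and angle between disc_2_mid's own z axis and vertical below 0.07 rad) or (horizontal distance between disc_3_mid and post_tip below 0.004 m and z of disc_3_mid in the frame of seat between 0.003 and 0.025 m and angle between disc_3_mid's own z axis and vertical below 0.07 rad) or (horizontal distance between disc_4_mid and post_tip below 0.004 m and z of disc_4_mid in the frame of seat between 0.003 and 0.025 m and angle between disc_4_mid's own z axis and vertical below 0.07 rad))), for 0.2 s.
At the end, for the whole second after the job is handed in: pan free and at rest, pointer tip within 6 mm in height of the middle of the limit fingers' gap; every disc is either on the post below the catch (within 4 mm of its axis, centre at most 25 mm above the seat, level within 0.07 rad) or flat on the worktop 80 mm or more from the post (z of pointer in the frame of window between -0.006 and 0.006 m and velocity of joint pan between -0.01 and 0.01 m/s and ((horizontal distance between disc_1_mid and post_tip below 0.004 m and z of disc_1_mid in the frame of seat between 0.003 and 0.025 m and angle between disc_1_mid's own z axis and vertical below 0.07 rad) or (horizontal distance between disc_1_mid and post_tip above 0.08 m and height (world z) of disc_1_mid below 0.012 m)) and ((horizontal distance between disc_2_mid and post_tip below 0.004 m and z of disc_2_mid in the frame of seat between 0.003 and 0.025 m and angle between disc_2_mid's own z axis and vertical below 0.07 rad) or (horizontal distance between disc_2_mid and post_tip above 0.08 m and height (world z) of disc_2_mid below 0.012 m)) and ((horizontal distance between disc_3_mid and post_tip below 0.004 m and z of disc_3_mid in the frame of seat between 0.003 and 0.025 m and angle between disc_3_mid's own z axis and vertical below 0.07 rad) or (horizontal distance between disc_3_mid and post_tip above 0.08 m and height (world z) of disc_3_mid below 0.012 m)) and ((horizontal distance between disc_4_mid and post_tip below 0.004 m and z of disc_4_mid in the frame of seat between 0.003 and 0.025 m and angle between disc_4_mid's own z axis and vertical below 0.07 rad) or (horizontal distance between disc_4_mid and post_tip above 0.08 m and height (world z) of disc_4_mid below 0.012 m))); the robot touches nothing.
It fails at once if the pan is pushed onto its overload stop (sunk more than 76 mm) (value of joint pan above 0.076 m).
It fails at once if the limit fingers are shifted by more than 3 mm (distance of window from where it was at the start of the episode above 0.003 m).
It fails at once if the petri dish, beaker, marker or forceps are moved more than 25 mm (distance of any of petri_dish_mid, beaker_mid, marker_mid, forceps_mid from where it was at the start of the episode above 0.025 m).
It also fails if it takes over 72 s, if anything falls off the work surface, if the arm or the gripper's body presses on something with over 40 N, if the wrist force passes 120 N, or if a joint passes its speed limit or range.

## Working session

There is one attempt and no reset: what is moved stays moved. The work goes in short steps, Python scripts to look and compute and a tool call to move; the robot and the scene stay as the last step left them, time stands still between calls to the robot, and variables do not carry over. Pictures are saved under pics/ and viewed, about 8 in all and at most 12, crops included, and the job is handed in when it is done.

Besides the shell and the picture viewer there is one more tool, called as name(argument=value, ...) on one line, values as JSON. jog_arm: Moves the arm, as the interface text tells. Its arguments: {"type":"object","properties":{"deltas":{"type":"array"}},"required":["deltas"]}

```bash
mkdir -p pics
cat > h.py <<'E'
import numpy as np, cv2
from workcell import *
def ray(cam,px):
    m=camera_model(cam); f=192/np.tan(np.radians(m['fovy'])/2)
    P=np.array(m['pose']); d=P[:3,:3]@np.array([(px[0]-m['cx'])/f,(px[1]-m['cy'])/f,1.]); return P[:3,3],d
def onz(cam,px,z):
    o,d=ray(cam,px); return o+d*(z-o[2])/d[2]
def proj(cam,p):
    m=camera_model(cam); f=192/np.tan(np.radians(m['fovy'])/2); P=np.array(m['pose'])
    q=P[:3,:3].T@(np.array(p)-P[:3,3]); return np.array([m['cx']+f*q[0]/q[2],m['cy']+f*q[1]/q[2]])
def save(cam,name,box=None,s=1):
    im=camera(cam)[:,:,::-1]
    if box: im=im[box[1]:box[3],box[0]:box[2]]
    cv2.imwrite('pics/'+name,cv2.resize(im,None,fx=s,fy=s,interpolation=cv2.INTER_CUBIC))
E
python3 - <<'E'
from h import *
a=camera('side');b=camera('top')
cv2.imwrite('pics/a.png',np.vstack([a,b])[:,:,::-1][:,:])
im=np.hstack([a,b])[:,:,::-1]; cv2.imwrite('pics/a.png',cv2.resize(np.vstack([a,b])[:,:,::-1],(400,600)))
cv2.imwrite('pics/side.png',a[:,:,::-1]);cv2.imwrite('pics/top.png',b[:,:,::-1])
for c in('side','top'):
    m=camera_model(c);print(c,m['fovy'],m['cx'],m['cy'],np.round(m['pose'],3).tolist())
for t in['disc_1_mid','pan','post_tip','pointer','window','petri_dish_mid','beaker_mid','marker_mid','forceps_mid']:
  for c in('side','top'):
    for r in masks_of(t,c):
        x=r['at'];ys,xs=np.where(r['pixels']);print(t,c,round(r['conf'],2),np.round(x,1),len(xs),(xs.min(),ys.min(),xs.max(),ys.max()) if len(xs) else '',np.round(onz(c,x,.009),3)[:2])
E
```

```text
side 57.98342432742058 252.3914998008898 189.56673232094786 [[-0.98, -0.092, 0.177, 0.385], [-0.199, 0.431, -0.88, 0.813], [0.004, -0.898, -0.441, 0.61], [0.0, 0.0, 0.0, 1.0]]
top 57.21855505868357 254.9418418486189 191.75725683077167 [[0.014, -0.997, 0.071, 0.48], [-0.999, -0.012, 0.031, -0.086], [-0.03, -0.071, -0.997, 1.226], [0.0, 0.0, 0.0, 1.0]]
disc_1_mid side 0.78 [311.7 274.3] 199 (np.int64(302), np.int64(267), np.int64(319), np.int64(280)) [0.373 0.077]
disc_1_mid side 0.43 [254.6 192.7] 72 (np.int64(249), np.int64(187), np.int64(260), np.int64(193)) [ 0.613 -0.361]
disc_1_mid side 0.4 [260.7 219.5] 119 (np.int64(253), np.int64(215), np.int64(268), np.int64(223)) [ 0.554 -0.169]
disc_1_mid top 0.74 [351.6 179.6] 114 (np.int64(347), np.int64(171), np.int64(360), np.int64(183)) [ 0.612 -0.381]
disc_1_mid top 0.73 [289.4 196.8] 171 (np.int64(286), np.int64(188), np.int64(299), np.int64(202)) [ 0.55  -0.167]
disc_1_mid top 0.66 [220.  247.2] 177 (np.int64(212), np.int64(239), np.int64(226), np.int64(253)) [0.373 0.069]
disc_1_mid top 0.65 [265.2 189.2] 154 (np.int64(259), np.int
[... 945 characters left out ...]
-0.339]
petri_dish_mid top 0.44 [354.8 145.2] 248 (np.int64(345), np.int64(138), np.int64(363), np.int64(154)) [ 0.732 -0.392]
beaker_mid top 0.68 [354.1 144.9] 277 (np.int64(343), np.int64(138), np.int64(363), np.int64(155)) [ 0.733 -0.39 ]
beaker_mid top 0.53 [325.4 195.3] 145 (np.int64(317), np.int64(185), np.int64(331), np.int64(198)) [ 0.556 -0.291]
beaker_mid top 0.43 [161.5 213.2] 597 (np.int64(140), np.int64(201), np.int64(175), np.int64(227)) [0.487 0.276]
marker_mid side 0.46 [310.2 238.6] 84 (np.int64(309), np.int64(225), np.int64(316), np.int64(248)) [ 0.386 -0.09 ]
forceps_mid side 0.58 [318.8 188.7] 53 (np.int64(311), np.int64(186), np.int64(322), np.int64(194)) [ 0.371 -0.449]
```

View pics/side.png

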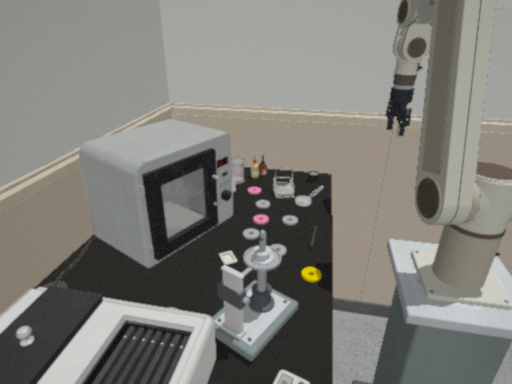

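View pics/top.png

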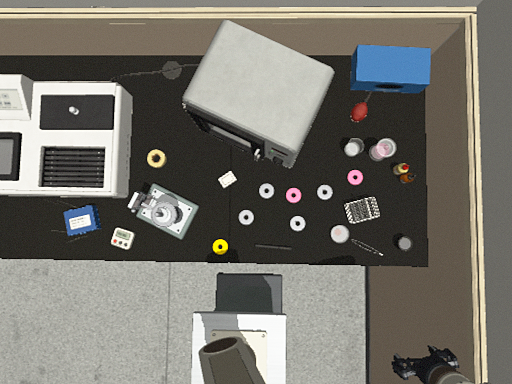

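Side: scale with post tip near (263,235), column at (235,290). Steel discs in the top view are at about (266,190), (325,192), (246,217) and (298,223). The look-alikes are pink (293,195) and (356,177), and yellow (220,246) and (157,158); those I leave alone. Next is a close crop of the scale and discs.

Run:
```python
from h import *
a=cv2.imread('pics/side.png');b=cv2.imread('pics/top.png')
r=lambda im,x0,y0,x1,y1,s:cv2.resize(im[y0:y1,x0:x1],None,fx=s,fy=s,interpolation=cv2.INTER_CUBIC)
A=r(a,205,222,305,352,4.6)  # 460x598
B=r(b,125,175,205,245,4.2); C=r(b,235,175,340,235,3.2)
W=np.zeros((600,800,3),np.uint8);W[:A.shape[0],:460]=A;W[:B.shape[0],462:462+B.shape[1]]=B;W[300:300+C.shape[0],462:462+C.shape[1]]=C
cv2.imwrite('pics/c.png',W)
# disc segmentation in top: bright low-sat blobs near seeds
g=b.astype(int);m=((g.max(2)>75)&(g.max(2)-g.min(2)<30)).astype(np.uint8)
for s in[(266,190),(325,192),(246,217),(298,223)]:
    w=np.zeros_like(m);x,y=s;w[y-12:y+13,x-12:x+13]=m[y-12:y+13,x-12:x+13]
    c,_=cv2.findContours(w,cv2.RETR_EXTERNAL,cv2.CHAIN_APPROX_NONE);c=max(c,key=cv2.contourArea)
    h=cv2.convexHull(c);M=cv2.moments(h);p=(M['m10']/M['m00'],M['m01']/M['m00']);print(s,np.round(p,1),M['m00'],cv2.boundingRect(c),np.round(onz('top',p,.007),4), np.round(proj('side',onz('top',p,.009)),1))
```

```text
(266, 190) [266.2 190.5] 178.5 (259, 183, 16, 16) [ 0.5708 -0.0869  0.007 ] [250.9 232.2]
(325, 192) [324.5 191.9] 175.0 (317, 185, 16, 15) [ 0.5682 -0.2881  0.007 ] [262.7 202.7]
(246, 217) [245.6 217. ] 173.5 (238, 210, 16, 15) [ 0.4781 -0.017   0.007 ] [277.  248.7]
(298, 223) [297.3 223.3] 180.5 (290, 216, 16, 16) [ 0.4591 -0.1953  0.007 ] [289.9 218.6]
```

View pics/c.png

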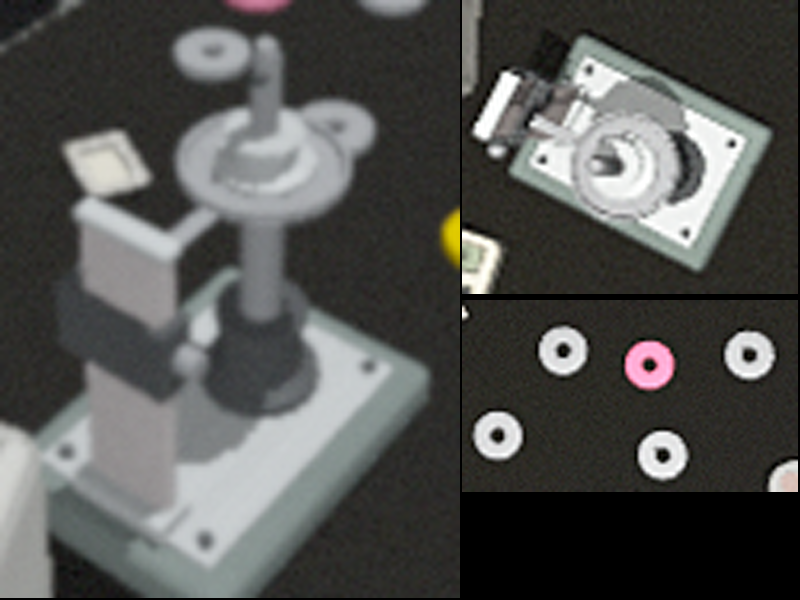

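Crop: the tip shows at side (262.6,230.7) and top about (158.5,213). All four steel discs are plain grey, and the pink one sits between them. I'll triangulate and overlay the model.

```bash
cat >> h.py <<'E'
def tri(ps,pt):
    A=[];b=[]
    for c,p in(('side',ps),('top',pt)):
        o,d=ray(c,p);d=d/np.linalg.norm(d);K=np.eye(3)-np.outer(d,d);A.append(K);b.append(K@o)
    return np.linalg.lstsq(np.vstack(A),np.hstack(b),rcond=None)[0]
E
cat > ov.py <<'E'
from h import *
import sys
P=np.array([float(v) for v in sys.argv[1:4]]);out=sys.argv[4]
a=cv2.imread('pics/side.png');b=cv2.imread('pics/top.png');t=np.linspace(0,2*np.pi,60)
W=[]
for im,c,x0,y0,x1,y1,s in((a,'side',235,222,287,282,10),(b,'top',140,195,180,235,10)):
    s=8 if c=='side' else 9
    I=cv2.resize(im[y0:y1,x0:x1],None,fx=s,fy=s,interpolation=cv2.INTER_CUBIC)
    for r,dz,col in((.004,0,(0,0,255)),(.007,-.007,(0,255,255)),(.007,-.047,(0,255,0)),(.019,-.047,(255,0,0)),(.04,-.061,(255,0,255))):
        q=[(proj(c,P+[r*np.cos(u),r*np.sin(u),dz])+.5-[x0,y0])*s for u in t]
        cv2.polylines(I,[np.int32(q)],True,col,1)
    W.append(I)
h=max(i.shape[0] for i in W);cv2.imwrite('pics/'+out,np.hstack([cv2.copyMakeBorder(i,0,h-i.shape[0],0,0,0) for i in W]))
E
python3 - <<'E'
from h import *
p=tri((262.4,230.5),(158.3,213));print(p,proj('side',p),proj('top',p))
import os;os.system('python3 ov.py %f %f %f d.png'%tuple(p))
E
```

```text
[0.48464217 0.22176719 0.22243672] [261.64050962 230.43881764] [158.36101812 213.53954096]
```

View pics/d.png

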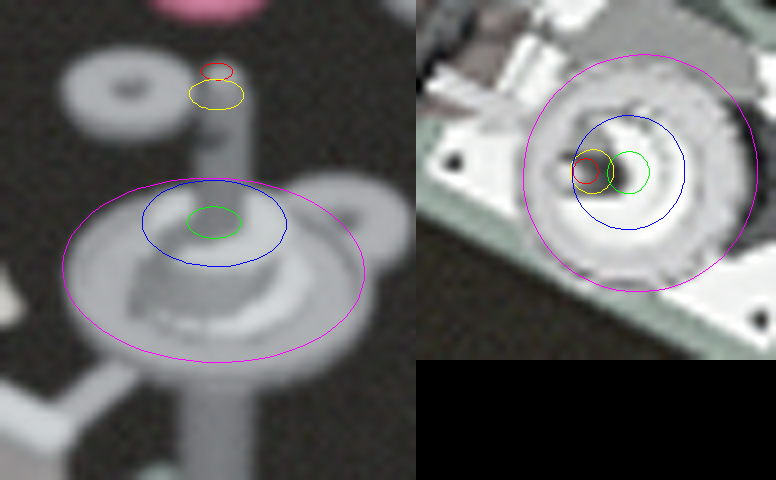

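```bash
cat >> h.py <<'E'
from scipy.spatial.transform import Rotation as Ro
def go(target,yaw=None):
    """print remaining tool-frame shift(mm) and turn(deg); yaw = world angle (deg) of jaw axis, mod 180"""
    o=get_obs();R=Ro.from_quat(o['tool_rot']);M=R.as_matrix();p=np.array(o['eef_pos'])
    print('t',round(o['clock'],2),'pos',np.round(p,4),'F',np.round(o['ft_force'],1),'grip',round(o['grip_width'],4))
    print('jaw angle',np.degrees(np.arctan2(M[1,1],M[0,1])),'z',np.round(M[:,2],3))
    print('shift tool mm',np.round(M.T@(np.array(target)-p)*1000,1))
    if yaw is not None:
        best=None
        for k in(yaw,yaw+180):
            u=np.radians(k);y=np.array([np.cos(u),np.sin(u),0]);z=np.array([0,0,-1.]);x=np.cross(y,z)
            T=np.stack([x,y,z],1);v=np.degrees(Ro.from_matrix(M.T@T).as_rotvec());s=np.round(T.T@(np.array(target)-p)*1000,1)
            print('yaw',k,'rotvec deg',np.round(v,1),'shift after turn',s)
E
python3 ov.py 0.483 0.2245 0.2215 e.png
python3 -c "
from h import *
go([.4781,-.017,.10],-27);print(get_obs()['joint_pos'])"
```

```text
t 1.0 pos [ 0.1255 -0.484   0.2313] F [-0.8  0.5 -0.1] grip 0.0849
jaw angle -75.45840612638848 z [-0. -0. -1.]
shift tool mm [ 458.5 -363.5  131.3]
yaw -27 rotvec deg [ -0.    0.  -48.5] shift after turn [576.1 102.1 131.3]
yaw 153 rotvec deg [  0.    0.  131.5] shift after turn [-576.1 -102.1  131.3]
[-1.31699159e+00  2.40571403e-01  4.96311936e-03  1.33518248e+00
 -1.73038893e-05  1.57080237e+00]
```

View pics/e.png

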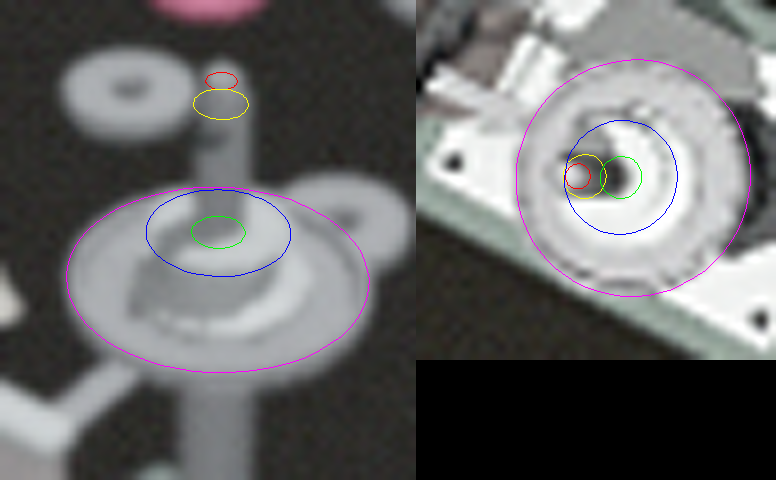

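The fit is good: post axis about (0.484,0.2245), tip z about 0.2235. First target is the steel disc at (0.478,-0.017), approached with the jaws at -27°, perpendicular to the direction of the column.

jog_arm(deltas=[[[31,-25,0,0,0,-8.1,85],[35,-20,0,0,0,-8.1,85],[37,-15,0,0,0,-8.1,85],[39,-10,0,0,0,-8.1,85],[40,-4,0,0,0,-8.1,85]]])

```text
clock: 1.5
eef_pos: [0.2466, -0.3226, 0.2305]
tool_rot: [0.883, 0.469, -0.0, 0.001]
ft_force: [0.4, 0.0, 0.9]
grip_width: 0.0851
```

jog_arm(deltas=[[[40,1,0,0,0,-8.1,85],[39,7,10,0,0,0,80],[39,7,20,0,0,0,75],[39,7,20,0,0,0,70],[39,7,20,0,0,0,70]]])

```text
clock: 2.0
eef_pos: [0.3691, -0.1567, 0.1627]
tool_rot: [0.846, 0.534, 0.002, 0.008]
ft_force: [0.7, -0.4, -0.8]
grip_width: 0.0701
```

```bash
python3 -c "
from h import *
go([.4781,-.017,.04],-27)"
```

```text
t 2.0 pos [ 0.3691 -0.1567  0.1627] F [ 0.7 -0.4 -0.8] grip 0.0701
jaw angle -25.485596283652416 z [ 0.012 -0.01  -1.   ]
shift tool mm [173.5  36.4 122.6]
yaw -27 rotvec deg [0.9 0.2 1.5] shift after turn [173.9  33.7 122.7]
yaw 153 rotvec deg [  -0.3    1.4 -178.5] shift after turn [-173.9  -33.7  122.7]
```

jog_arm(deltas=[[[43,8,15,0.9,0.2,1.5,70],[43,8,15,0,0,0,70],[43,8,25,0,0,0,70],[38,8,25,0,0,0,70],[0,0,20,0,0,0,70]]])

```text
clock: 2.5
eef_pos: [0.4803, -0.0134, 0.0619]
tool_rot: [0.851, 0.525, 0.004, 0.003]
ft_force: [-0.1, -1.4, 0.1]
grip_width: 0.0698
```

```bash
python3 -c "
from h import *
go([.4781,-.017,-.002],-27)"
```

```text
t 2.5 pos [ 0.4803 -0.0134  0.0619] F [-0.1 -1.4  0.1] grip 0.0698
jaw angle -26.69665777260581 z [ 0.009 -0.    -1.   ]
shift tool mm [-4.4 -0.9 63.9]
yaw -27 rotvec deg [ 0.5 -0.2  0.3] shift after turn [-4.1 -0.3 63.9]
yaw 153 rotvec deg [   0.4    0.7 -179.7] shift after turn [ 4.1  0.3 63.9]
```

jog_arm(deltas=[[[-4,0,15,0.5,-0.2,0.3,70],[0,0,15,0,0,0,70],[0,0,12,0,0,0,70],[0,0,0,0,0,0,68]]])

```text
clock: 2.9
eef_pos: [0.4774, -0.0143, 0.0149]
tool_rot: [0.851, 0.525, -0.002, -0.002]
ft_force: [-0.6, -0.3, 0.6]
grip_width: 0.0681
```

```bash
python3 -c "
from h import *
go([.4781,-.017,-.001],-27)"
```

```text
t 2.9 pos [ 0.4774 -0.0143  0.0149] F [-0.6 -0.3  0.6] grip 0.0681
jaw angle -26.670495929113144 z [-0.006  0.001 -1.   ]
shift tool mm [-2.1  1.9 15.9]
yaw -27 rotvec deg [-0.3  0.1  0.3] shift after turn [-2.1  1.8 15.9]
yaw 153 rotvec deg [  -0.2   -0.5 -179.7] shift after turn [ 2.1 -1.8 15.9]
```

jog_arm(deltas=[[[-2,2,6,0,0,0,68],[0,0,6,0,0,0,68],[0,0,3,0,0,0,66],[0,0,0,0,0,0,60],[0,0,0,0,0,0,40]]])

```text
clock: 3.4
eef_pos: [0.4799, -0.0175, 0.0012]
tool_rot: [0.851, 0.525, -0.001, -0.001]
ft_force: [-4.5, 0.3, 15.1]
grip_width: 0.0489
```

jog_arm(deltas=[[[0,0,0,0,0,0,40],[0,0,0,0,0,0,40],[0,0,0,0,0,0,40]]])

```text
clock: 3.7
eef_pos: [0.4804, -0.0176, 0.0022]
tool_rot: [0.851, 0.525, -0.0, -0.001]
ft_force: [-0.4, -0.6, -1.6]
grip_width: 0.048
```

```bash
python3 -c "
from h import *
go([.484,.2245,.30],-27)"
```

```text
t 3.7 pos [ 0.4804 -0.0176  0.0022] F [-0.4 -0.6 -1.6] grip 0.048
jaw angle -26.723300289345666 z [-0.001  0.001 -1.   ]
shift tool mm [ 217.9 -106.1 -297.6]
yaw -27 rotvec deg [-0.1 -0.   0.3] shift after turn [ 217.4 -106.7 -297.8]
yaw 153 rotvec deg [ 0.000e+00 -1.000e-01 -1.797e+02] shift after turn [-217.4  106.7 -297.8]
```

jog_arm(deltas=[[[0,0,-20,0,0,0,40],[0,0,-40,0,0,0,40],[0,0,-45,0,0,0,40],[0,0,0,0,0,0,40]]])

```text
clock: 4.1
eef_pos: [0.4787, -0.0176, 0.1084]
tool_rot: [0.851, 0.525, -0.003, -0.002]
ft_force: [1.1, -0.5, -1.5]
grip_width: 0.0481
```

Run:
```python
from h import *
o=get_obs();p=np.array(o['eef_pos']);print(p,o['ft_force'],o['grip_width'])
a=camera('side');b=camera('top')
W=[]
for im,c in((a,'side'),(b,'top')):
    x,y=np.int32(proj(c,p));print(c,x,y);I=im[y-38:y+38,x-33:x+33,::-1];W.append(cv2.resize(I,None,fx=6,fy=6,interpolation=cv2.INTER_CUBIC))
cv2.imwrite('pics/f.png',np.hstack(W))
```

```text
[ 0.47865658 -0.01763999  0.10837292] [ 1.08680698 -0.45333211 -1.48274904] 0.04807270101737142
side 278 219
top 244 216
```

View pics/f.png

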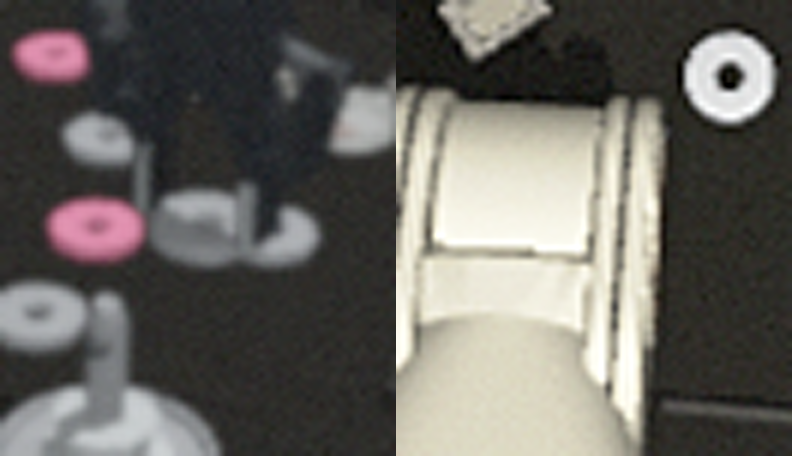

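The disc is held level at the fingertips, at about (278,219) in the side view, and is clear of the others. Its bottom is about at TCP height. Carry it over the post.

jog_arm(deltas=[[[15,-7,-45,0,0,0,40],[20,-10,-45,0,0,0,40],[30,-15,-40,0,0,0,40],[40,-20,-30,0,0,0,40],[40,-20,-10,0,0,0,40]]])

```text
clock: 4.7
eef_pos: [0.4733, 0.1406, 0.2646]
tool_rot: [0.854, 0.519, -0.018, -0.01]
ft_force: [2.0, 0.0, -1.2]
grip_width: 0.0482
```

jog_arm(deltas=[[[35,-17,0,0,0,0,40],[25,-12,0,0,0,0,40],[0,0,0,0,0,0,40]]])

```text
clock: 5.0
eef_pos: [0.4741, 0.2146, 0.2605]
tool_rot: [0.853, 0.522, -0.02, -0.011]
ft_force: [-0.1, -0.5, -1.8]
grip_width: 0.0477
```

```bash
python3 -c "
from h import *
go([.484,.2245,.24],-27)"
```

```text
t 5.0 pos [0.4741 0.2146 0.2605] F [-0.1 -0.5 -1.8] grip 0.0477
jaw angle -27.06707258430162 z [-0.045 -0.001 -0.999]
shift tool mm [13.8  5.2 20. ]
yaw -27 rotvec deg [-2.3  1.3 -0. ] shift after turn [13.3  4.4 20.5]
yaw 153 rotvec deg [  2.    3.6 179.9] shift after turn [-13.3  -4.4  20.5]
```

jog_arm(deltas=[[[14,5,10,-2.3,1.3,0,40],[0,0,0,0,0,0,40],[0,0,0,0,0,0,40]]])

```text
clock: 5.3
eef_pos: [0.482, 0.2236, 0.2439]
tool_rot: [0.852, 0.523, -0.005, 0.0]
ft_force: [-0.1, 0.3, -0.7]
grip_width: 0.0476
```

Run:
```python
from h import *
go([.484,.2245,.24],-27)
o=get_obs();p=np.array(o['eef_pos'])
a=camera('side')[:,:,::-1];q=proj('side',p);print(q,proj('side',[.484,.2245,.2235]),proj('side',p+[0,0,.05]))
cv2.imwrite('pics/side2.png',a);cv2.imwrite('pics/g.png',cv2.resize(a[195:285,220:305],None,fx=7,fy=6.6,interpolation=cv2.INTER_CUBIC))
```

```text
t 5.3 pos [0.482  0.2236 0.2439] F [-0.1  0.3 -0.7] grip 0.0476
jaw angle -26.941753268233533 z [-0.009 -0.006 -1.   ]
shift tool mm [1.7 1.4 3.9]
yaw -27 rotvec deg [-0.3  0.5  0.1] shift after turn [1.7 1.3 3.9]
yaw 153 rotvec deg [  -0.8   -0.5 -179.9] shift after turn [-1.7 -1.3  3.9]
[262.9291418  222.04971529] [261.72358942 230.75065489] [263.3848084  200.08873609]
```

View pics/g.png

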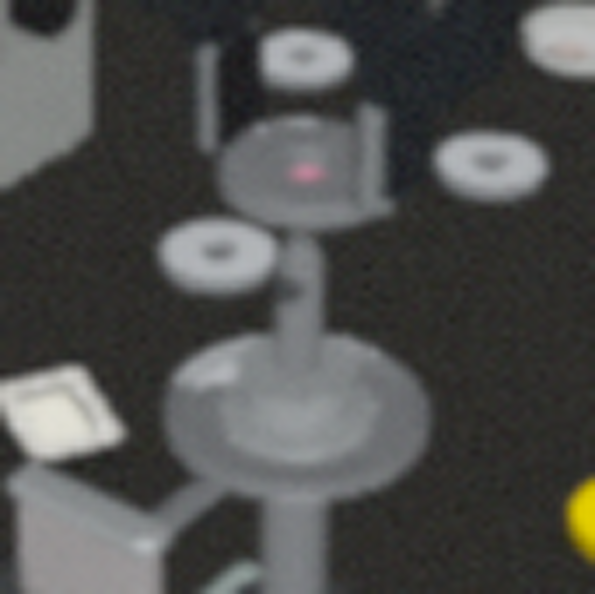

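The hole shows at side (263.2,220.6), about 1 mm to the right of the post axis. I'll correct that, descend, and check that the tip threads through.

jog_arm(deltas=[[[1.3,0.6,5,-0.3,0.5,0,40],[0,0,8,0,0,0,40],[0,0,8,0,0,0,40],[0,0,8,0,0,0,40],[0,0,8,0,0,0,40]]])

```text
clock: 5.85
eef_pos: [0.4841, 0.2227, 0.2058]
tool_rot: [0.854, 0.521, 0.001, -0.001]
ft_force: [-0.6, 1.9, 1.5]
grip_width: 0.048
```

Run:
```python
from h import *
go([.483,.2245,.20],-27)
a=camera('side')[:,:,::-1]
cv2.imwrite('pics/side3.png',a);cv2.imwrite('pics/i.png',cv2.resize(a[205:285,225:305],None,fx=7,fy=7,interpolation=cv2.INTER_CUBIC))
```

```text
t 5.85 pos [0.4841 0.2227 0.2058] F [-0.6  1.9  1.5] grip 0.048
jaw angle -27.195024032029085 z [ 0.001  0.003 -1.   ]
shift tool mm [ 1.1 -1.8  5.8]
yaw -27 rotvec deg [-0.  -0.2 -0.2] shift after turn [ 1.1 -1.8  5.8]
yaw 153 rotvec deg [ -0.3   0.  179.8] shift after turn [-1.1  1.8  5.8]
```

View pics/i.png

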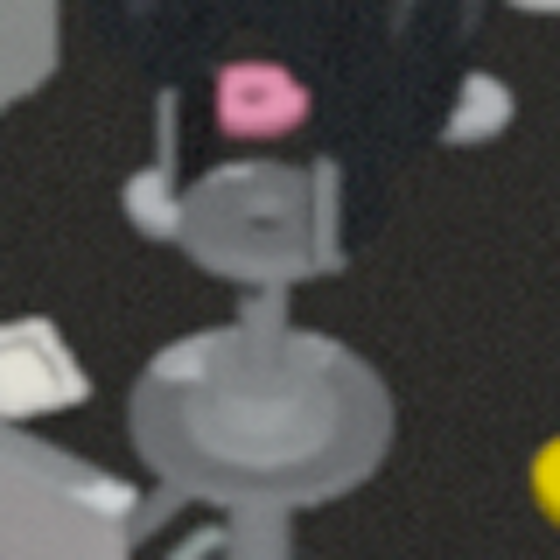

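```bash
cat >> h.py <<'E'
def sink(im,ref='pics/side.png'):
    """pan sink (mm) relative to the first picture, by matching the pan's lower rim"""
    g=lambda a:cv2.resize(cv2.cvtColor(a,cv2.COLOR_BGR2GRAY),None,fx=5,fy=5,interpolation=cv2.INTER_CUBIC)
    r=g(cv2.imread(ref));I=g(im);x0,y0,x1,y1=246,259,280,274
    T=r[y0*5:y1*5,x0*5:x1*5];S=I[(y0-4)*5:(y1+35)*5,(x0-3)*5:(x1+3)*5]
    c=cv2.matchTemplate(S,T,cv2.TM_CCOEFF_NORMED);_,v,_,l=cv2.minMaxLoc(c)
    dr=l[1]/5-4;k=proj('side',[.484,.2245,.165])[1]
    z=.165
    for _ in range(20): z-=.5*((k+dr)-proj('side',[.484,.2245,z])[1])/440
    return (.165-z)*1000,v,l[0]/5-3
def rep(name=None):
    F=[]
    for _ in range(2): a=camera('side')[:,:,::-1];F.append(get_obs()['ft_force'])
    p=get_obs()['eef_pos'];s=sink(a)
    print('sink %.1f (conf %.2f, dx %.1f)'%s,'tip z',round(.2235-s[0]/1000,4),'tcp',np.round(p,4),'F',np.round(np.mean(F,0),2))
    if name: cv2.imwrite('pics/'+name,a)
E
python3 - <<'E'
from h import *
for n in('side2','side3'):print(n,sink(cv2.imread('pics/%s.png'%n)))
rep()
a=cv2.imread('pics/side3.png');s=14;x0,y0=246,224
I=cv2.resize(a[y0:y0+30,x0:x0+36],None,fx=s,fy=s,interpolation=cv2.INTER_CUBIC);J=I.copy()
t=np.linspace(0,6.28,60);p=np.array([.4841,.2227,.2058])
for r,dz,col in((.026,.0068,(0,0,255)),(.00825,.0068,(0,255,255)),(.00825,-.0022,(0,255,0))):
    cv2.polylines(J,[np.int32([(proj('side',p+[r*np.cos(u),r*np.sin(u),dz])+.5-[x0,y0])*s for u in t])],True,col,1)
cv2.imwrite('pics/j.png',cv2.resize(np.hstack([I,J]),(800,334)))
E
```

```text
side2 (np.float64(2.5944651507019967), 0.8823674321174622, -0.6000000000000001)
side3 (np.float64(18.862875989443612), 0.8583739399909973, -0.3999999999999999)
sink 18.9 (conf 0.85, dx -0.6) tip z 0.2046 tcp [0.4838 0.2228 0.2058] F [0.06 2.61 1.26]
```

View pics/j.png

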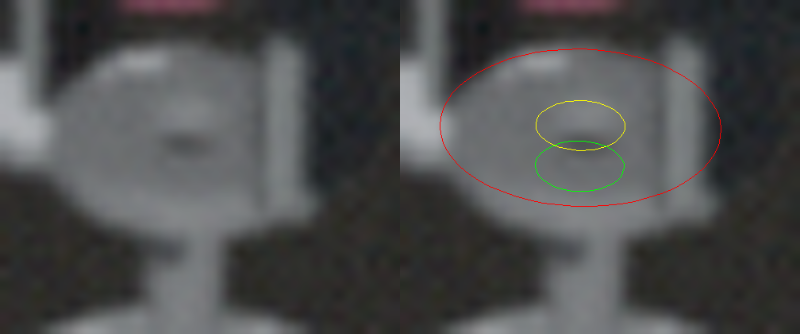

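The tip sits at the underside of the disc and touches its hole on the cone. Fy of +2.6 N says the disc must go toward +y. Shift 2 mm that way.

jog_arm(deltas=[[[1.8,-0.9,0,0,0,0,40],[0,0,0,0,0,0,40],[0,0,0,0,0,0,40]]])

```text
clock: 6.3
eef_pos: [0.484, 0.2255, 0.2066]
tool_rot: [0.853, 0.522, 0.001, -0.001]
ft_force: [-0.4, 1.5, 0.7]
grip_width: 0.0481
```

```bash
python3 -c "
from h import *
rep('k1.png')"
```

```text
sink 10.4 (conf 0.89, dx -0.6) tip z 0.2131 tcp [0.484  0.2255 0.2066] F [-0.48  2.36 -0.33]
```

Threaded: the pan sprang back 8.5 mm and the disc now rests on the catch. One more millimetre of +y, then push.

jog_arm(deltas=[[[0.9,-0.4,3,0,0,0,40],[0,0,6,0,0,0,40],[0,0,6,0,0,0,40],[0,0,4,0,0,0,40],[0,0,0,0,0,0,40]]])

```text
clock: 6.9
eef_pos: [0.4844, 0.2261, 0.1867]
tool_rot: [0.853, 0.521, 0.002, -0.0]
ft_force: [-1.4, 0.5, 3.3]
grip_width: 0.0479
```

```bash
python3 -c "
from h import *
rep('k2.png')"
```

```text
sink 29.0 (conf 0.72, dx -0.8) tip z 0.1945 tcp [0.4845 0.2261 0.1873] F [-1.31  1.03  3.03]
```

jog_arm(deltas=[[[0,0,4,0,0,0,40],[0,0,4,0,0,0,40],[0,0,0,0,0,0,40]]])

```text
clock: 7.3
eef_pos: [0.4846, 0.2261, 0.1796]
tool_rot: [0.853, 0.521, 0.002, -0.0]
ft_force: [-0.8, -0.3, 3.7]
grip_width: 0.0479
```

jog_arm(deltas=[[[0,0,4,0,0,0,40],[0,0,0,0,0,0,40]]])

```text
clock: 7.5
eef_pos: [0.4847, 0.2262, 0.1759]
tool_rot: [0.853, 0.521, 0.003, -0.0]
ft_force: [-1.8, 0.7, 4.9]
grip_width: 0.0477
```

```bash
python3 -c "
from h import *
rep('k3.png')"
```

```text
sink 38.7 (conf 0.75, dx 0.2) tip z 0.1848 tcp [0.4848 0.2263 0.1763] F [-1.67  0.55  5.08]
```

jog_arm(deltas=[[[0,0,4,0,0,0,40],[0,0,0,0,0,0,40]]])

```text
clock: 7.8
eef_pos: [0.4847, 0.2264, 0.173]
tool_rot: [0.853, 0.521, 0.003, -0.0]
ft_force: [-1.5, 0.2, 5.7]
grip_width: 0.0481
```

jog_arm(deltas=[[[0,0,4,0,0,0,40],[0,0,0,0,0,0,40]]])

```text
clock: 8.0
eef_pos: [0.4846, 0.2266, 0.1699]
tool_rot: [0.853, 0.521, 0.003, -0.001]
ft_force: [-2.0, 1.3, 5.3]
grip_width: 0.0479
```

```bash
python3 -c "
from h import *
rep('k4.png')"
```

```text
sink 38.2 (conf 0.75, dx 0.2) tip z 0.1853 tcp [0.4846 0.2264 0.1699] F [-0.26 -0.71  0.89]
```

Run:
```python
from h import *
rep('k5.png')
I=[cv2.resize(cv2.imread('pics/k%d.png'%i)[215:300,235:295],None,fx=4.4,fy=6,interpolation=cv2.INTER_CUBIC) for i in(3,4,5)]
cv2.imwrite('pics/k.png',np.hstack(I))
```

```text
sink 12.5 (conf 0.88, dx -0.6) tip z 0.211 tcp [0.4848 0.2263 0.1694] F [-0.55  0.42  0.47]
```

View pics/k.png

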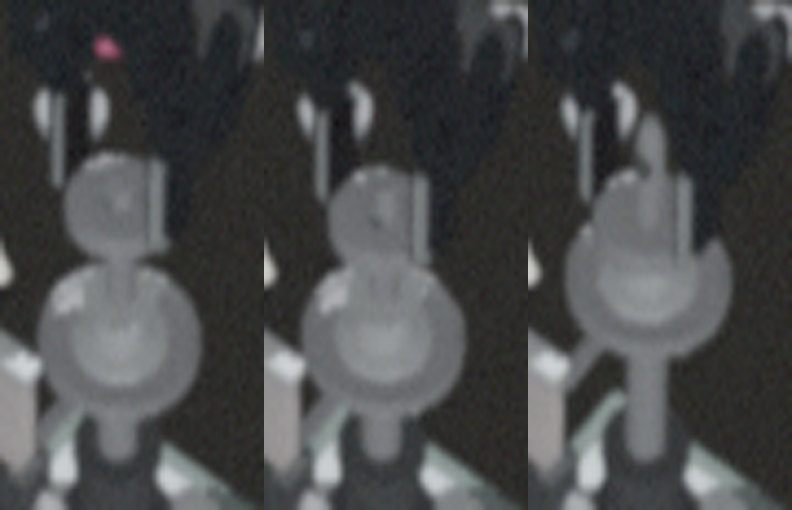

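The disc has snapped past the catch: the third frame shows the post tip standing through it and the pan back up under it. Release and rise.

jog_arm(deltas=[[[0,0,0,0,0,0,58],[0,0,0,0,0,0,66],[0,0,0,0,0,0,70],[0,0,-15,0,0,0,70],[0,0,-35,0,0,0,70]]])

```text
clock: 8.7
eef_pos: [0.4819, 0.2238, 0.2137]
tool_rot: [0.854, 0.521, -0.003, -0.0]
ft_force: [0.5, -1.0, 0.4]
grip_width: 0.0705
```

jog_arm(deltas=[[[0,0,-45,0,0,0,70],[0,0,-20,0,0,0,70],[-40,10,0,0,0,0,70],[-43,12,0,0,0,0,70],[-43,12,10,0,0,0,70]]])

```text
clock: 9.2
eef_pos: [0.4595, 0.0984, 0.2764]
tool_rot: [0.851, 0.525, 0.003, 0.002]
ft_force: [0.7, -1.9, -0.5]
grip_width: 0.0699
```

```bash
python3 -c "
from h import *
rep('l1.png')
go([.5708,-.0869,.06],-27)"
```

```text
sink 10.4 (conf 0.93, dx -0.4) tip z 0.2131 tcp [0.4568 0.0949 0.2743] F [-2.37 -1.21 -0.95]
t 9.3 pos [0.4568 0.0949 0.2743] F [-0.4  1.2 -0.1] grip 0.0698
jaw angle -27.114142451636873 z [ 0.001 -0.002 -1.   ]
shift tool mm [-109.5  183.9  214.9]
yaw -27 rotvec deg [ 0.1  0.1 -0.1] shift after turn [-110.3  184.1  214.3]
yaw 153 rotvec deg [  0.2  -0.2 179.9] shift after turn [ 110.3 -184.1  214.3]
```

jog_arm(deltas=[[[-22,37,20,0,0,0,70],[-22,37,25,0,0,0,70],[-22,37,25,0,0,0,70],[-22,37,25,0,0,0,70],[-20,32,30,0,0,0,70]]])

```text
clock: 9.8
eef_pos: [0.576, -0.083, 0.1538]
tool_rot: [0.851, 0.525, 0.008, 0.004]
ft_force: [0.4, 0.4, 0.4]
grip_width: 0.0696
```

jog_arm(deltas=[[[0,0,30,0,0,0,70],[0,0,30,0,0,0,70],[0,0,0,0,0,0,70]]])

```text
clock: 10.1
eef_pos: [0.578, -0.0873, 0.0858]
tool_rot: [0.853, 0.522, 0.005, 0.003]
ft_force: [-0.8, 1.2, -0.8]
grip_width: 0.0701
```

```bash
python3 -c "
from h import *
go([.5708,-.0869,-.001],-27)"
```

```text
t 10.1 pos [ 0.578  -0.0873  0.0858] F [-0.8  1.2 -0.8] grip 0.0701
jaw angle -27.08626232733261 z [ 0.012  0.001 -1.   ]
shift tool mm [-3.4 -7.5 86.7]
yaw -27 rotvec deg [ 0.6 -0.3 -0.1] shift after turn [-2.9 -6.6 86.8]
yaw 153 rotvec deg [ -0.5  -0.9 179.9] shift after turn [ 2.9  6.6 86.8]
```

jog_arm(deltas=[[[-3,-7,20,0.6,-0.3,0,70],[0,0,25,0,0,0,70],[0,0,20,0,0,0,70],[0,0,0,0,0,0,68]]])

```text
clock: 10.5
eef_pos: [0.5748, -0.085, 0.0237]
tool_rot: [0.852, 0.523, 0.003, 0.001]
ft_force: [-0.2, 0.8, 0.0]
grip_width: 0.0679
```

```bash
python3 -c "
from h import *
go([.5708,-.0869,0],-27)"
```

```text
t 10.5 pos [ 0.5748 -0.085   0.0237] F [-0.2  0.8  0. ] grip 0.0679
jaw angle -26.959628236959873 z [ 0.006  0.    -1.   ]
shift tool mm [-3.6 -2.9 23.7]
yaw -27 rotvec deg [ 0.3 -0.2  0. ] shift after turn [-3.5 -2.8 23.7]
yaw 153 rotvec deg [   0.3    0.5 -180. ] shift after turn [ 3.5  2.8 23.7]
```

jog_arm(deltas=[[[-3.6,-3,6,0.3,-0.2,0,68],[0,0,8,0,0,0,68],[0,0,8,0,0,0,68],[0,0,1,0,0,0,66],[0,0,0,0,0,0,50]]])

```text
clock: 11.0
eef_pos: [0.5749, -0.0864, 0.0052]
tool_rot: [0.852, 0.523, 0.003, 0.003]
ft_force: [-6.0, 3.5, 10.9]
grip_width: 0.0529
```

jog_arm(deltas=[[[0,0,0,0,0,0,40],[0,0,0,0,0,0,40],[0,0,0,0,0,0,40],[0,0,0,0,0,0,40]]])

```text
clock: 11.4
eef_pos: [0.5791, -0.0874, 0.0098]
tool_rot: [0.852, 0.523, 0.007, 0.006]
ft_force: [-0.2, 0.4, -0.3]
grip_width: 0.0402
```

```bash
python3 -c "
from h import *
go([.5708,-.0869,0],-27)
go([.4846,.2263,.27])"
```

```text
t 11.4 pos [ 0.5791 -0.0874  0.0098] F [-0.2  0.4 -0.3] grip 0.0402
jaw angle -26.89994430759026 z [ 0.018 -0.004 -1.   ]
shift tool mm [-3.3 -7.8  9.7]
yaw -27 rotvec deg [ 1.  -0.3  0.1] shift after turn [-3.3 -7.7  9.8]
yaw 153 rotvec deg [   0.4    1.6 -179.9] shift after turn [3.3 7.7 9.8]
t 11.4 pos [ 0.5791 -0.0874  0.0098] F [-0.2  0.4 -0.3] grip 0.0402
jaw angle -26.89994430759026 z [ 0.018 -0.004 -1.   ]
shift tool mm [ 238.3 -221.7 -262.9]
```

Missed: the fingers closed above the disc at z of about 0.005. Open, lift and re-measure from the side.

jog_arm(deltas=[[[0,0,-10,0,0,0,60],[0,0,-35,0,0,0,70],[0,0,-40,0,0,0,70],[0,0,-40,0,0,0,70],[0,0,0,0,0,0,70]]])

```text
clock: 11.9
eef_pos: [0.5742, -0.0865, 0.1382]
tool_rot: [0.852, 0.523, 0.004, 0.004]
ft_force: [-0.1, -0.3, 0.4]
grip_width: 0.0699
```

Run:
```python
from h import *
a=camera('side')[:,:,::-1];cv2.imwrite('pics/m.png',a)
print('pred',proj('side',[.5708,-.0869,.009]))
for r in masks_of('disc_1_mid','side'):
    ys,xs=np.where(r['pixels']);print(round(r['conf'],2),r['at'],xs.min(),ys.min(),xs.max(),ys.max(),np.round(onz('side',r['at'],.007),4))
g0=cv2.imread('pics/side.png')
def seg(im,x0=240,y0=222,x1=261,y1=242):
    g=im[y0:y1,x0:x1].astype(int);m=((g.max(2)>85)).astype(np.uint8)
    n,l,s,c=cv2.connectedComponentsWithStats(m);i=1+np.argmax(s[1:,4]);return s[i],c[i]+[x0,y0]
for n,im in(('before',g0),('now',a)):
    s,c=seg(im);print(n,s,c,onz('side',c,.007))
go([.5708,-.0869,0.03],-27)
```

```text
pred [250.81867055 232.22476425]
0.66 [309.5, 276.7] 303 267 320 281 [0.3785 0.085  0.007 ]
0.55 [254.5, 189.6] 249 187 257 193 [ 0.6192 -0.3916  0.007 ]
0.5 [249.9, 232.5] 243 229 257 238 [ 0.5739 -0.0878  0.007 ]
before [  2   6  19  12 175] [251.30285714 233.26857143] [ 0.5687205  -0.08438694  0.007     ]
now [  2   6  19  14 179] [251.11731844 233.5027933 ] [ 0.56902233 -0.08296831  0.007     ]
t 12.0 pos [ 0.5712 -0.0861  0.1331] F [ 0.8 -1.  -0.3] grip 0.0697
jaw angle -26.899064840002655 z [ 0.002 -0.001 -1.   ]
shift tool mm [ -0.9  -0.2 103.1]
yaw -27 rotvec deg [0.1 0.  0.1] shift after turn [ -0.9   0.  103.1]
yaw 153 rotvec deg [  -0.     0.2 -179.9] shift after turn [  0.9  -0.  103.1]
```

The disc has not moved. Descend again, deeper this time.

jog_arm(deltas=[[[-1,0,30,0,0,0,70],[0,0,40,0,0,0,70],[0,0,25,0,0,0,70],[0,0,0,0,0,0,68],[0,0,0,0,0,0,68]]])

```text
clock: 12.5
eef_pos: [0.5666, -0.0864, 0.0313]
tool_rot: [0.852, 0.523, -0.003, -0.002]
ft_force: [0.1, -0.8, 0.7]
grip_width: 0.0679
```

```bash
python3 -c "
from h import *
go([.5705,-.0865,-.002],-27)"
```

```text
t 12.5 pos [ 0.5666 -0.0864  0.0313] F [ 0.1 -0.8  0.7] grip 0.0679
jaw angle -26.893172828151496 z [-0.007  0.    -1.   ]
shift tool mm [ 1.8  3.8 33.3]
yaw -27 rotvec deg [-0.4  0.2  0.1] shift after turn [ 1.7  3.6 33.3]
yaw 153 rotvec deg [  -0.3   -0.6 -179.9] shift after turn [-1.7 -3.6 33.3]
```

jog_arm(deltas=[[[2,4,12,-0.4,0.2,0,68],[0,0,12,0,0,0,68],[0,0,6,0,0,0,68],[0,0,3,0,0,0,68],[0,0,0,0,0,0,68]]])

```text
clock: 13.0
eef_pos: [0.5726, -0.0867, -0.0]
tool_rot: [0.852, 0.523, 0.002, 0.001]
ft_force: [-0.3, 1.5, -0.9]
grip_width: 0.0676
```

```bash
python3 -c "
from h import *
go([.5705,-.0865,-.002],-27)"
```

```text
t 13.0 pos [ 0.5726 -0.0867 -0.    ] F [-0.3  1.5 -0.9] grip 0.0676
jaw angle -26.89234193286183 z [ 0.004 -0.    -1.   ]
shift tool mm [-0.8 -1.9  1.9]
yaw -27 rotvec deg [ 0.2 -0.1  0.1] shift after turn [-0.8 -1.9  2. ]
yaw 153 rotvec deg [ 1.000e-01  3.000e-01 -1.799e+02] shift after turn [0.8 1.9 2. ]
```

jog_arm(deltas=[[[-0.8,-2,1,0.2,0,0,62],[0,0,0.5,0,0,0,56],[0,0,0,0,0,0,46],[0,0,0,0,0,0,40],[0,0,0,0,0,0,40]]])

```text
clock: 13.5
eef_pos: [0.5717, -0.0868, 0.001]
tool_rot: [0.852, 0.523, 0.002, 0.001]
ft_force: [-0.2, -0.5, -0.9]
grip_width: 0.0485
```

jog_arm(deltas=[[[0,0,0,0,0,0,40]]])

```text
clock: 13.6
eef_pos: [0.5715, -0.0868, 0.0008]
tool_rot: [0.852, 0.523, 0.002, 0.001]
ft_force: [-0.6, -1.2, -2.3]
grip_width: 0.0479
```

```bash
python3 -c "
from h import *
go([.4846,.2263,.27],-27)"
```

```text
t 13.6 pos [ 0.5715 -0.0868  0.0008] F [-0.6 -1.2 -2.3] grip 0.0479
jaw angle -26.90510534632094 z [ 0.004  0.001 -1.   ]
shift tool mm [ 240.6 -218.3 -269.3]
yaw -27 rotvec deg [ 0.2 -0.1  0.1] shift after turn [ 239.5 -219.6 -269.2]
yaw 153 rotvec deg [   0.2    0.3 -179.9] shift after turn [-239.5  219.6 -269.2]
```

jog_arm(deltas=[[[0,0,-25,0,0,0,40],[5,-5,-45,0,0,0,40],[15,-15,-45,0,0,0,40],[15,-15,-45,0,0,0,40],[25,-25,-40,0,0,0,40]]])

```text
clock: 14.1
eef_pos: [0.5402, -0.0096, 0.1947]
tool_rot: [0.854, 0.52, -0.006, -0.005]
ft_force: [1.0, 0.6, -1.5]
grip_width: 0.0482
```

jog_arm(deltas=[[[28,-26,-35,0,0,0,40],[33,-30,-25,0,0,0,40],[35,-32,0,0,0,0,40],[35,-30,0,0,0,0,40],[10,-10,0,0,0,0,40]]])

```text
clock: 14.6
eef_pos: [0.4937, 0.1778, 0.2627]
tool_rot: [0.854, 0.519, 0.001, -0.003]
ft_force: [0.3, -1.1, -1.7]
grip_width: 0.0483
```

```bash
python3 -c "
from h import *
go([.4846,.2263,.255],-27)"
```

```text
t 14.6 pos [0.4937 0.1778 0.2627] F [ 0.3 -1.1 -1.7] grip 0.0483
jaw angle -27.402081112279696 z [-0.001  0.007 -1.   ]
shift tool mm [ 38.8 -30.3   8. ]
yaw -27 rotvec deg [-0.2 -0.3 -0.4] shift after turn [ 39.1 -30.1   7.7]
yaw 153 rotvec deg [ -0.5   0.4 179.6] shift after turn [-39.1  30.1   7.7]
```

jog_arm(deltas=[[[20,-15,0,-0.2,-0.3,-0.4,40],[18,-14,0,0,0,0,40],[0,0,5,0,0,0,40],[0,0,0,0,0,0,40]]])

```text
clock: 15.0
eef_pos: [0.4826, 0.2296, 0.2568]
tool_rot: [0.851, 0.525, -0.001, -0.0]
ft_force: [-0.0, -0.1, -1.6]
grip_width: 0.0481
```

```bash
python3 -c "
from h import *
go([.4846,.2263,.235],-27)"
```

```text
t 15.0 pos [0.4826 0.2296 0.2568] F [-0.  -0.1 -1.6] grip 0.0481
jaw angle -26.61049888846056 z [-0.002 -0.    -1.   ]
shift tool mm [-2.1  3.3 21.8]
yaw -27 rotvec deg [-0.1  0.   0.4] shift after turn [-2.1  3.3 21.8]
yaw 153 rotvec deg [-1.000e-01 -1.000e-01 -1.796e+02] shift after turn [ 2.1 -3.3 21.8]
```

jog_arm(deltas=[[[-2,3.3,10,0,0,0.4,40],[0,0,12,0,0,0,40],[0,0,5,0,0,0,40],[0,0,0,0,0,0,40]]])

```text
clock: 15.4
eef_pos: [0.4851, 0.2222, 0.2268]
tool_rot: [0.854, 0.52, -0.002, 0.0]
ft_force: [-1.0, -0.2, -2.0]
grip_width: 0.0482
```

```bash
python3 -c "
from h import *
go([.4846,.2263,.205],-27)"
```

```text
t 15.4 pos [0.4851 0.2222 0.2268] F [-1.  -0.2 -2. ] grip 0.0482
jaw angle -27.330800962019563 z [-0.003 -0.002 -1.   ]
shift tool mm [ 3.5 -2.3 21.8]
yaw -27 rotvec deg [-0.1  0.2 -0.3] shift after turn [ 3.4 -2.3 21.8]
yaw 153 rotvec deg [  0.3   0.2 179.7] shift after turn [-3.4  2.3 21.8]
```

jog_arm(deltas=[[[3,-2,0,-0.1,0.2,-0.3,40],[0,0,0,0,0,0,40],[0,0,0,0,0,0,40]]])

```text
clock: 15.7
eef_pos: [0.4853, 0.2247, 0.2272]
tool_rot: [0.853, 0.521, 0.0, 0.0]
ft_force: [-1.4, 0.2, -1.3]
grip_width: 0.0482
```

```bash
python3 -c "
from h import *
go([.4846,.2263,.205],-27)"
```

```text
t 15.7 pos [0.4853 0.2247 0.2272] F [-1.4  0.2 -1.3] grip 0.0482
jaw angle -27.148100222929152 z [ 0.  0. -1.]
shift tool mm [ 1.1 -1.4 22.2]
yaw -27 rotvec deg [ 0.  -0.  -0.1] shift after turn [ 1.1 -1.4 22.2]
yaw 153 rotvec deg [ -0.   -0.  179.9] shift after turn [-1.1  1.4 22.2]
```

jog_arm(deltas=[[[1.8,-1.4,4,0,0,0,40],[0.3,0,6,0,0,0,40],[0.3,0,6,0,0,0,40],[0,0,6,0,0,0,40],[0,0,0,0,0,0,40]]])

```text
clock: 16.2
eef_pos: [0.4852, 0.2279, 0.2041]
tool_rot: [0.853, 0.522, 0.001, 0.0]
ft_force: [-1.6, -0.5, -0.5]
grip_width: 0.0488
```

```bash
python3 -c "
from h import *
rep('n1.png');go([.4846,.2263,.205],-27)"
```

```text
sink 17.3 (conf 0.88, dx -0.6) tip z 0.2062 tcp [0.4854 0.2279 0.2049] F [-1.58 -0.62 -0.26]
t 16.3 pos [0.4854 0.2279 0.2049] F [-1.3 -0.4 -0.7] grip 0.0481
jaw angle -27.124212555885606 z [ 0.002  0.    -1.   ]
shift tool mm [-1.8  0.1 -0.1]
yaw -27 rotvec deg [ 0.1 -0.1 -0.1] shift after turn [-1.8  0.1 -0.1]
yaw 153 rotvec deg [-1.000e-01 -2.000e-01  1.799e+02] shift after turn [ 1.8 -0.1 -0.1]
```

jog_arm(deltas=[[[-1.8,-0.4,0,0,0,0,40],[0,0,0,0,0,0,40],[0,0,0,0,0,0,40]]])

```text
clock: 16.6
eef_pos: [0.4845, 0.2267, 0.2053]
tool_rot: [0.853, 0.522, 0.002, 0.0]
ft_force: [-1.1, -0.1, -1.1]
grip_width: 0.0481
```

```bash
python3 -c "
from h import *
rep('n2.png');rep();go([.4846,.2263,.205],-27)"
```

```text
sink 11.5 (conf 0.89, dx -0.6) tip z 0.212 tcp [0.4845 0.2267 0.2053] F [-0.34 -0.23 -1.83]
sink 11.5 (conf 0.89, dx -0.6) tip z 0.212 tcp [0.4845 0.2267 0.2052] F [-0.51 -0.16 -1.11]
t 16.8 pos [0.4845 0.2267 0.2052] F [-1.3  0.2 -0.3] grip 0.0479
jaw angle -27.12103983859314 z [ 0.003  0.001 -1.   ]
shift tool mm [-0.3  0.3  0.2]
yaw -27 rotvec deg [ 0.1 -0.1 -0.1] shift after turn [-0.3  0.3  0.2]
yaw 153 rotvec deg [ -0.2  -0.2 179.9] shift after turn [ 0.3 -0.3  0.2]
```

Threaded on the catch. Now push.

jog_arm(deltas=[[[0,0,6,0,0,0,40],[0,0,7,0,0,0,40],[0,0,7,0,0,0,40],[0,0,7,0,0,0,40],[0,0,0,0,0,0,40]]])

```text
clock: 17.3
eef_pos: [0.4843, 0.2263, 0.1768]
tool_rot: [0.853, 0.522, 0.002, 0.001]
ft_force: [-1.9, -0.4, 3.6]
grip_width: 0.0479
```

jog_arm(deltas=[[[0,0,5,0,0,0,40],[0,0,0,0,0,0,40],[0,0,0,0,0,0,40]]])

```text
clock: 17.6
eef_pos: [0.4844, 0.2266, 0.1721]
tool_rot: [0.853, 0.522, 0.002, 0.0]
ft_force: [-2.1, -1.0, 3.3]
grip_width: 0.0481
```

```bash
python3 -c "
from h import *
rep('n3.png')"
```

```text
sink 40.3 (conf 0.75, dx 0.4) tip z 0.1832 tcp [0.4845 0.2266 0.1721] F [-2.38 -1.14  3.87]
```

jog_arm(deltas=[[[0,0,4,0,0,0,40],[0,0,0,0,0,0,40],[0,0,0,0,0,0,40]]])

```text
clock: 18.0
eef_pos: [0.4845, 0.2266, 0.1686]
tool_rot: [0.853, 0.522, 0.003, 0.0]
ft_force: [-1.5, -0.9, 4.0]
grip_width: 0.0482
```

jog_arm(deltas=[[[0,0,4,0,0,0,40],[0,0,0,0,0,0,40],[0,0,0,0,0,0,40]]])

```text
clock: 18.3
eef_pos: [0.4845, 0.2267, 0.1652]
tool_rot: [0.853, 0.522, 0.003, 0.0]
ft_force: [-2.8, -0.6, 5.1]
grip_width: 0.0484
```

```bash
python3 -c "
from h import *
rep('n4.png')"
```

```text
sink 42.0 (conf 0.67, dx 1.4) tip z 0.1815 tcp [0.4845 0.2268 0.1652] F [-3.1 -1.   4.6]
```

jog_arm(deltas=[[[0,0,4,0,0,0,40],[0,0,0,0,0,0,40],[0,0,0,0,0,0,40]]])

```text
clock: 18.7
eef_pos: [0.4849, 0.2266, 0.1611]
tool_rot: [0.853, 0.522, 0.003, 0.001]
ft_force: [-0.2, -0.9, 0.8]
grip_width: 0.0481
```

```bash
python3 -c "
from h import *
rep('n5.png')"
```

```text
sink 26.3 (conf 0.74, dx -0.6) tip z 0.1972 tcp [0.4848 0.2266 0.1611] F [-0.6  -0.56  1.44]
```

Snapped through: the force fell from 5 to 1 N and the pan rose. Release, rise, and move back to look at pointer and fingers.

jog_arm(deltas=[[[0,0,0,0,0,0,58],[0,0,0,0,0,0,66],[0,0,0,0,0,0,70],[0,0,-15,0,0,0,70],[0,0,-35,0,0,0,70]]])

```text
clock: 19.3
eef_pos: [0.4821, 0.2258, 0.2061]
tool_rot: [0.853, 0.522, -0.002, -0.0]
ft_force: [-0.3, 0.1, -0.5]
grip_width: 0.07
```

jog_arm(deltas=[[[0,0,-45,0,0,0,70],[0,0,-30,0,0,0,70],[-40,10,0,0,0,0,70],[-43,12,0,0,0,0,70],[-43,12,0,0,0,0,70]]])

```text
clock: 19.8
eef_pos: [0.4591, 0.1011, 0.2881]
tool_rot: [0.85, 0.526, 0.004, 0.0]
ft_force: [0.7, -0.3, -0.1]
grip_width: 0.0696
```

Run:
```python
from h import *
rep('o1.png')
b=camera('top')[:,:,::-1];cv2.imwrite('pics/o_top.png',b)
for t in('pointer','window'):
  for c in('side','top'):
    for r in masks_of(t,c):
      ys,xs=np.where(r['pixels']);print(t,c,round(r['conf'],2),r['at'],xs.min(),ys.min(),xs.max(),ys.max())
a=cv2.imread('pics/o1.png');r=lambda im,x0,y0,x1,y1,s:cv2.resize(im[y0:y1,x0:x1],None,fx=s,fy=s,interpolation=cv2.INTER_CUBIC)
A=r(a,210,225,285,315,6.6);B=r(b,125,185,175,235,6.4)
W=np.zeros((600,820,3),np.uint8);W[:A.shape[0],:A.shape[1]]=A;W[:B.shape[0],500:]=B
u=np.array([.449,.893,0]);P=np.array([.4845,.2262,0])
# axis point and pointer tip & column for reference at seat-level guesses
for z in(.10,.11,.12,.13,.14,.15,.16):print(z,'ptr',proj('side',P+.08*u+[0,0,z]).round(1),'col',proj('side',P+.092*u+[0,0,z]).round(1))
cv2.imwrite('pics/o.png',W[:,:800])
go([.4591,-.1953,.06],-27)
```

```text
sink 18.9 (conf 0.92, dx -0.4) tip z 0.2046 tcp [0.4579 0.098  0.2883] F [-1.44 -1.75 -0.53]
pointer side 0.75 [261.8, 266.7] 243 237 280 291
pointer side 0.25 [309.3, 239.3] 310 226 316 247
window side 0.68 [232.2, 295.3] 217 281 249 309
window top 0.42 [141.8, 196.8] 137 191 144 203
window top 0.21 [295.3, 219.6] 290 216 304 230
0.1 ptr [236.7 299.5] col [232.8 302.9]
0.11 ptr [236.6 295.8] col [232.7 299.1]
0.12 ptr [236.6 292. ] col [232.6 295.3]
0.13 ptr [236.5 288.1] col [232.5 291.4]
0.14 ptr [236.4 284.2] col [232.4 287.5]
0.15 ptr [236.3 280.2] col [232.3 283.5]
0.16 ptr [236.2 276.2] col [232.2 279.5]
t 20.15 pos [0.4591 0.1027 0.2874] F [-0.6  0.7 -0.6] grip 0.0704
jaw angle -26.560908430661016 z [ 0.005  0.003 -1.   ]
shift tool mm [-267.7  132.6  226.4]
yaw -27 rotvec deg [ 0.2 -0.3  0.4] shift after turn [-265.5  135.2  227.4]
yaw 153 rotvec deg [   0.5    0.2 -179.6] shift after turn [ 265.5 -135.2  227.4]
```

View pics/o.png

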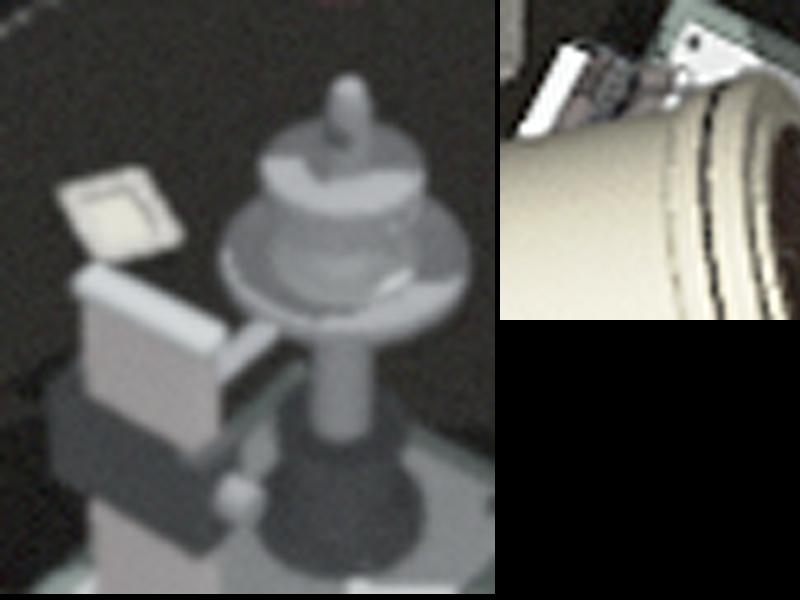

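Two discs lie level on the post. Now the numbers: pointer-bar height against the clamp's middle, using the column's top (z = 0.185) as a reference.

Run:
```python
from h import *
u=np.array([.449,.893,0]);v=np.array([-.893,.449,0]);P=np.array([.4845,.2262,0])
q=onz('top',(133.6,199.6),.185);d=q-P;print('column top centre: along',d@u,'across',d@v)
for px in((137,192),(131,207)):
    d=onz('top',px,.185)-P;print('end',d@u,d@v)
ref=cv2.imread('pics/side.png');g=[cv2.GaussianBlur(cv2.cvtColor(cv2.imread('pics/%s.png'%n),cv2.COLOR_BGR2GRAY),(3,3),0) for n in('side','o1')]
for x in(224,228,232,236,240):print('col',x,'rows262-316',g[1][262:316,x].tolist())
for k,n in enumerate(('side','o1')):
  for x in(245,247,249):print(n,x,'rows262-290',g[k][262:290,x].tolist())
for s in(.03,.04,.05,.06):
  for z in(.13,.15):print(s,z,proj('side',P+s*u+[0,0,z]).round(1))
for n,m in zip(('side','o1'),g):
  pass
```

```text
column top centre: along 0.09267112235172215 across 0.0008265865794615801
end 0.09455584568590483 -0.023862604370751272
end 0.08893582382867396 0.023816800253200255
col 224 rows262-316 [181, 158, 152, 175, 200, 207, 201, 185, 165, 151, 148, 148, 147, 147, 147, 146, 145, 145, 143, 142, 141, 138, 127, 105, 82, 70, 66, 66, 67, 67, 67, 68, 68, 67, 68, 69, 68, 71, 88, 110, 124, 126, 120, 117, 117, 120, 123, 124, 130, 144, 159, 169, 173, 174]
col 228 rows262-316 [205, 177, 132, 109, 137, 181, 204, 209, 203, 188, 168, 154, 149, 148, 148, 149, 149, 149, 149, 149, 149, 150, 149, 146, 136, 115, 90, 74, 68, 67, 67, 67, 66, 65, 65, 67, 68, 68, 69, 76, 94, 119, 139, 147, 149, 149, 149, 149, 149, 149, 149, 149, 148, 149]
col 232 rows262-316 [174, 123, 71, 47, 53, 84, 137, 183, 205, 210, 205, 191, 172, 156, 149, 148, 149, 150, 149, 149, 149, 150, 151, 151, 151, 150, 143, 123, 96, 76, 68, 66, 66, 66, 66, 67, 68, 68, 68, 68, 68, 72, 87, 111, 133, 145, 149, 150, 150, 150, 150, 150, 150, 150]
col 236 rows262-316 [103, 60, 43, 42, 44, 45, 53, 84, 136, 183, 206, 211, 206, 193, 174, 156, 150, 150, 151, 15
[... 807 characters left out ...]
42, 43, 42, 41, 43, 47, 55, 73, 100, 125, 141, 148, 157, 172]
o1 245 rows262-290 [112, 121, 126, 131, 136, 134, 124, 109, 90, 71, 58, 60, 82, 114, 145, 166, 175, 173, 158, 126, 89, 62, 50, 49, 55, 65, 77, 89]
o1 247 rows262-290 [110, 109, 109, 111, 114, 121, 134, 142, 135, 116, 99, 101, 127, 155, 171, 174, 162, 133, 98, 67, 51, 47, 49, 57, 71, 83, 90, 96]
o1 249 rows262-290 [110, 110, 110, 110, 110, 111, 117, 130, 143, 144, 139, 145, 162, 173, 169, 147, 112, 76, 56, 49, 50, 56, 67, 79, 88, 94, 100, 110]
0.03 0.13 [252.  275.1]
0.03 0.15 [252.1 267.4]
0.04 0.13 [249.  277.6]
0.04 0.15 [249.  269.9]
0.05 0.13 [246.  280.1]
0.05 0.15 [246.  272.4]
0.06 0.13 [242.9 282.7]
0.06 0.15 [242.8 275. ]
```

Pointer is at z ≈ 0.139 and the clamp's middle at z ≈ 0.128. The pointer sits about 10 mm too high and one disc is worth about 8 mm, so a third disc is needed. Next pick: the steel disc at (0.459,-0.195).

jog_arm(deltas=[[[-42,21,10,0.2,-0.3,0.4,70],[-42,21,15,0,0,0,70],[-42,21,15,0,0,0,70],[-42,21,15,0,0,0,70],[-42,21,15,0,0,0,70]]])

```text
clock: 20.65
eef_pos: [0.4664, -0.1267, 0.2154]
tool_rot: [0.845, 0.534, 0.003, 0.0]
ft_force: [0.4, 0.1, 0.1]
grip_width: 0.0701
```

jog_arm(deltas=[[[-40,20,15,0,0,0,70],[-20,10,30,0,0,0,70],[0,0,30,0,0,0,70],[0,0,20,0,0,0,70],[0,0,0,0,0,0,70]]])

```text
clock: 21.15
eef_pos: [0.4713, -0.1979, 0.1127]
tool_rot: [0.845, 0.535, 0.002, -0.001]
ft_force: [0.4, 0.1, 0.5]
grip_width: 0.0697
```

```bash
python3 -c "
from h import *
go([.4591,-.1953,0.015],-27)"
```

```text
t 21.15 pos [ 0.4713 -0.1979  0.1127] F [0.4 0.1 0.5] grip 0.0697
jaw angle -25.365732002171477 z [ 0.003  0.004 -1.   ]
shift tool mm [ -3.4 -12.3  97.7]
yaw -27 rotvec deg [ 0.1 -0.3  1.6] shift after turn [ -3.2 -12.1  97.7]
yaw 153 rotvec deg [ 4.000e-01  1.000e-01 -1.784e+02] shift after turn [ 3.2 12.1 97.7]
```

jog_arm(deltas=[[[-3,-11,20,0,-0.2,1.6,70],[0,0,30,0,0,0,70],[0,0,20,0,0,0,70],[0,0,10,0,0,0,68],[0,0,0,0,0,0,68]]])

```text
clock: 21.65
eef_pos: [0.4669, -0.1927, 0.0337]
tool_rot: [0.85, 0.526, 0.003, 0.002]
ft_force: [-0.3, 0.1, -0.4]
grip_width: 0.068
```

```bash
python3 -c "
from h import *
go([.4591,-.1953,-0.002],-27)"
```

```text
t 21.65 pos [ 0.4669 -0.1927  0.0337] F [-0.3  0.1 -0.4] grip 0.068
jaw angle -26.478308032179374 z [ 0.007 -0.001 -1.   ]
shift tool mm [-5.9 -6.1 35.7]
yaw -27 rotvec deg [ 0.4 -0.1  0.5] shift after turn [-5.9 -5.8 35.7]
yaw 153 rotvec deg [   0.2    0.6 -179.5] shift after turn [ 5.9  5.8 35.7]
```

jog_arm(deltas=[[[-5.5,-5.5,8,0.4,-0.1,0.5,68],[0,0,6,0,0,0,68],[0,0,0,0,0,0,68]]])

```text
clock: 21.95
eef_pos: [0.4621, -0.1956, 0.0215]
tool_rot: [0.852, 0.523, 0.002, 0.002]
ft_force: [0.5, 0.3, 0.3]
grip_width: 0.0679
```

```bash
python3 -c "
from h import *
go([.4591,-.1953,-0.002],-27)"
```

```text
t 21.95 pos [ 0.4621 -0.1956  0.0215] F [0.5 0.3 0.3] grip 0.0679
jaw angle -26.909127577651653 z [ 0.005 -0.001 -1.   ]
shift tool mm [-1.1 -2.9 23.5]
yaw -27 rotvec deg [ 0.3 -0.   0.1] shift after turn [-1.1 -2.8 23.5]
yaw 153 rotvec deg [ 1.000e-01  4.000e-01 -1.799e+02] shift after turn [ 1.1  2.8 23.5]
```

jog_arm(deltas=[[[-1,-2.5,8,0.3,0,0,68],[0,0,9,0,0,0,68],[0,0,6,0,0,0,68],[0,0,2,0,0,0,66],[0,0,0,0,0,0,62]]])

```text
clock: 22.45
eef_pos: [0.4599, -0.196, -0.0047]
tool_rot: [0.852, 0.523, 0.001, 0.0]
ft_force: [-0.1, -0.4, 0.3]
grip_width: 0.0619
```

```bash
python3 -c "
from h import *
go([.4591,-.1953,-0.002],-27)"
```

```text
t 22.45 pos [ 0.4599 -0.196  -0.0047] F [-0.1 -0.4  0.3] grip 0.0619
jaw angle -26.952905573028065 z [ 0.001  0.    -1.   ]
shift tool mm [ 0.3 -1.  -2.7]
yaw -27 rotvec deg [ 0.1 -0.1  0. ] shift after turn [ 0.2 -1.  -2.7]
yaw 153 rotvec deg [ 1.0e-01  1.0e-01 -1.8e+02] shift after turn [-0.2  1.  -2.7]
```

jog_arm(deltas=[[[0.7,-1,-5,0,0,0,60],[0,0,0,0,0,0,54],[0,0,0,0,0,0,44],[0,0,0,0,0,0,40],[0,0,0,0,0,0,40]]])

```text
clock: 22.95
eef_pos: [0.4601, -0.1951, 0.0021]
tool_rot: [0.852, 0.523, 0.001, 0.001]
ft_force: [1.3, -0.4, -1.2]
grip_width: 0.048
```

jog_arm(deltas=[[[0,0,0,0,0,0,40]]])

```text
clock: 23.05
eef_pos: [0.4599, -0.195, 0.002]
tool_rot: [0.852, 0.523, 0.001, 0.001]
ft_force: [-0.3, 0.1, -1.0]
grip_width: 0.0482
```

```bash
python3 -c "
from h import *
go([.4845,.2265,.265],-27)"
```

```text
t 23.05 pos [ 0.4599 -0.195   0.002 ] F [-0.3  0.1 -1. ] grip 0.0482
jaw angle -26.938491296126436 z [ 0.003 -0.    -1.   ]
shift tool mm [ 387.2 -168.3 -263. ]
yaw -27 rotvec deg [ 0.1 -0.1  0.1] shift after turn [ 386.7 -169.4 -263. ]
yaw 153 rotvec deg [ 1.000e-01  2.000e-01 -1.799e+02] shift after turn [-386.7  169.4 -263. ]
```

jog_arm(deltas=[[[0,0,-30,0,0,0,40],[5,-2,-45,0,0,0,40],[20,-9,-42,0,0,0,40],[36,-16,-30,0,0,0,40],[38,-17,-25,0,0,0,40]]])

```text
clock: 23.55
eef_pos: [0.4615, -0.0866, 0.1741]
tool_rot: [0.855, 0.519, -0.003, -0.004]
ft_force: [1.4, -0.4, -2.3]
grip_width: 0.0482
```

jog_arm(deltas=[[[38,-17,-25,0,0,0,40],[38,-17,-25,0,0,0,40],[40,-18,-15,0,0,0,40],[42,-18,-10,0,0,0,40],[40,-17,-5,0,0,0,40]]])

```text
clock: 24.05
eef_pos: [0.4771, 0.1363, 0.2621]
tool_rot: [0.856, 0.517, 0.001, -0.003]
ft_force: [0.2, -0.6, -1.8]
grip_width: 0.0484
```

```bash
python3 -c "
from h import *
go([.4845,.2265,.26],-27)"
```

```text
t 24.05 pos [0.4771 0.1363 0.2621] F [ 0.2 -0.6 -1.8] grip 0.0484
jaw angle -27.727775706778303 z [-0.002  0.005 -1.   ]
shift tool mm [ 83.3 -35.4   2.5]
yaw -27 rotvec deg [-0.2 -0.2 -0.7] shift after turn [ 83.8 -34.4   2.1]
yaw 153 rotvec deg [ -0.3   0.3 179.3] shift after turn [-83.8  34.4   2.1]
```

jog_arm(deltas=[[[30,-12,0,-0.2,-0.2,-0.7,40],[25,-10,0,0,0,0,40],[15,-6,0,0,0,0,40],[0,0,0,0,0,0,40],[0,0,0,0,0,0,40]]])

```text
clock: 24.55
eef_pos: [0.4831, 0.2208, 0.2615]
tool_rot: [0.85, 0.527, 0.0, -0.0]
ft_force: [-0.5, -1.2, -1.8]
grip_width: 0.0479
```

```bash
python3 -c "
from h import *
go([.4845,.2265,.225],-27)"
```

```text
t 24.55 pos [0.4831 0.2208 0.2615] F [-0.5 -1.2 -1.8] grip 0.0479
jaw angle -26.398551859955514 z [-0.     0.001 -1.   ]
shift tool mm [ 5.8 -1.3 36.5]
yaw -27 rotvec deg [-0.  -0.   0.6] shift after turn [ 5.8 -1.3 36.5]
yaw 153 rotvec deg [ 1.000e-01 -1.000e-01 -1.794e+02] shift after turn [-5.8  1.3 36.5]
```

Tip is now at about 0.207. Settle at TCP 0.222 first.

jog_arm(deltas=[[[5,-1,12,0,0,0.6,40],[0,0,14,0,0,0,40],[0,0,10,0,0,0,40],[0,0,0,0,0,0,40],[0,0,0,0,0,0,40]]])

```text
clock: 25.05
eef_pos: [0.484, 0.222, 0.2216]
tool_rot: [0.855, 0.519, -0.002, -0.0]
ft_force: [0.5, -0.2, -1.2]
grip_width: 0.0478
```

```bash
python3 -c "
from h import *
go([.4845,.2265,.20],-27)"
```

```text
t 25.05 pos [0.484  0.222  0.2216] F [ 0.5 -0.2 -1.2] grip 0.0478
jaw angle -27.435975873331557 z [-0.003 -0.001 -1.   ]
shift tool mm [ 4.3 -1.6 21.6]
yaw -27 rotvec deg [-0.1  0.1 -0.4] shift after turn [ 4.2 -1.6 21.6]
yaw 153 rotvec deg [  0.2   0.2 179.6] shift after turn [-4.2  1.6 21.6]
```

jog_arm(deltas=[[[4.2,-1.6,3,-0.1,0.1,-0.4,40],[0,0,0,0,0,0,40],[0,0,0,0,0,0,40]]])

```text
clock: 25.35
eef_pos: [0.4852, 0.2265, 0.2193]
tool_rot: [0.853, 0.522, 0.001, 0.0]
ft_force: [0.4, -0.0, -1.2]
grip_width: 0.0477
```

```bash
python3 -c "
from h import *
go([.4845,.2265,.197],-27)"
```

```text
t 25.35 pos [0.4852 0.2265 0.2193] F [ 0.4 -0.  -1.2] grip 0.0477
jaw angle -27.078477116097698 z [ 0.001  0.001 -1.   ]
shift tool mm [-0.3 -0.7 22.3]
yaw -27 rotvec deg [ 0.  -0.1 -0.1] shift after turn [-0.3 -0.7 22.3]
yaw 153 rotvec deg [-1.000e-01 -1.000e-01  1.799e+02] shift after turn [ 0.3  0.7 22.3]
```

jog_arm(deltas=[[[-0.3,-0.6,5,0,0,0,40],[0,0,6,0,0,0,40],[0,0,6,0,0,0,40],[0,0,5,0,0,0,40],[0,0,0,0,0,0,40]]])

```text
clock: 25.85
eef_pos: [0.4844, 0.2267, 0.196]
tool_rot: [0.853, 0.522, 0.001, 0.0]
ft_force: [-2.3, 0.1, -1.7]
grip_width: 0.0479
```

```bash
python3 -c "
from h import *
rep('q1.png');go([.4845,.2265,.197],-27)"
```

```text
sink 21.0 (conf 0.82, dx -0.6) tip z 0.2025 tcp [0.4844 0.2267 0.1966] F [-1.19 -0.13 -0.79]
t 25.95 pos [0.4844 0.2267 0.1966] F [-2.1 -0.1 -0.9] grip 0.0481
jaw angle -27.056471459715386 z [ 0.002  0.001 -1.   ]
shift tool mm [-0.2  0.2 -0.4]
yaw -27 rotvec deg [ 0.1 -0.1 -0.1] shift after turn [-0.2  0.2 -0.4]
yaw 153 rotvec deg [-2.000e-01 -1.000e-01  1.799e+02] shift after turn [ 0.2 -0.2 -0.4]
```

Threaded directly. Push in smaller steps now, with the floor at TCP 0.150.

jog_arm(deltas=[[[-0.3,-0.2,6,0,0,0,40],[0,0,8,0,0,0,40],[0,0,8,0,0,0,40],[0,0,7,0,0,0,40],[0,0,0,0,0,0,40]]])

```text
clock: 26.45
eef_pos: [0.4841, 0.2262, 0.1666]
tool_rot: [0.853, 0.522, 0.002, 0.0]
ft_force: [-3.0, -1.2, 4.2]
grip_width: 0.0478
```

jog_arm(deltas=[[[0,0,3,0,0,0,40],[0,0,0,0,0,0,40],[0,0,3,0,0,0,40],[0,0,0,0,0,0,40]]])

```text
clock: 26.85
eef_pos: [0.4845, 0.2264, 0.1613]
tool_rot: [0.853, 0.522, 0.002, 0.0]
ft_force: [-3.6, -1.2, 4.3]
grip_width: 0.0474
```

```bash
python3 -c "
from h import *
rep('q2.png')"
```

```text
sink 43.6 (conf 0.64, dx 1.2) tip z 0.1799 tcp [0.4845 0.2264 0.1616] F [-3.03 -1.74  5.11]
```

jog_arm(deltas=[[[0,0,2.5,0,0,0,40],[0,0,0,0,0,0,40],[0,0,0,0,0,0,40]]])

```text
clock: 27.25
eef_pos: [0.4845, 0.2264, 0.1594]
tool_rot: [0.853, 0.522, 0.003, 0.0]
ft_force: [-3.3, -1.5, 4.9]
grip_width: 0.048
```

jog_arm(deltas=[[[0,0,2.5,0,0,0,40],[0,0,0,0,0,0,40],[0,0,0,0,0,0,40]]])

```text
clock: 27.55
eef_pos: [0.4843, 0.2267, 0.1569]
tool_rot: [0.853, 0.522, 0.003, 0.0]
ft_force: [-2.2, -1.3, 1.2]
grip_width: 0.048
```

```bash
python3 -c "
from h import *
rep('q3.png')"
```

```text
sink 40.3 (conf 0.74, dx 0.2) tip z 0.1832 tcp [0.4845 0.2267 0.1569] F [-2.45 -0.69  2.73]
```

The force dropped, so it snapped. Ease up 9 mm to let the pan follow, then check.

jog_arm(deltas=[[[0,0,-5,0,0,0,40],[0,0,-4,0,0,0,40],[0,0,0,0,0,0,40],[0,0,0,0,0,0,40]]])

```text
clock: 28.05
eef_pos: [0.4846, 0.2267, 0.1659]
tool_rot: [0.853, 0.522, 0.002, 0.0]
ft_force: [-0.9, -1.4, 1.2]
grip_width: 0.0479
```

```bash
python3 -c "
from h import *
rep('q4.png')"
```

```text
sink 33.3 (conf 0.71, dx -0.4) tip z 0.1902 tcp [0.4846 0.2267 0.1658] F [-2.09 -1.29  0.46]
```

Snapped (tip 27 mm above TCP). Ease up a little, release and withdraw.

jog_arm(deltas=[[[0,0,-3,0,0,0,40],[0,0,0,0,0,0,54],[0,0,0,0,0,0,62],[0,0,0,0,0,0,70],[0,0,-15,0,0,0,70]]])

```text
clock: 28.65
eef_pos: [0.4849, 0.2268, 0.1824]
tool_rot: [0.853, 0.522, 0.002, 0.0]
ft_force: [-0.9, 0.5, -0.0]
grip_width: 0.07
```

jog_arm(deltas=[[[0,0,-35,0,0,0,70],[0,0,-45,0,0,0,70],[0,0,-25,0,0,0,70],[-40,12,0,0,0,0,70],[-45,15,0,0,0,0,70]]])

```text
clock: 29.15
eef_pos: [0.4722, 0.1418, 0.2918]
tool_rot: [0.851, 0.526, 0.005, 0.0]
ft_force: [0.8, -1.6, 0.4]
grip_width: 0.0702
```

jog_arm(deltas=[[[-45,15,0,0,0,0,70],[-45,15,0,0,0,0,70],[-45,15,0,0,0,0,70],[-30,10,0,0,0,0,70],[0,0,0,0,0,0,70]]])

```text
clock: 29.65
eef_pos: [0.4469, -0.0397, 0.2927]
tool_rot: [0.851, 0.525, 0.007, 0.003]
ft_force: [0.0, 0.7, -0.3]
grip_width: 0.0697
```

Run:
```python
from h import *
rep('r1.png')
b=camera('top')[:,:,::-1];cv2.imwrite('pics/r_top.png',b)
a=cv2.imread('pics/r1.png');g=cv2.GaussianBlur(cv2.cvtColor(a,cv2.COLOR_BGR2GRAY),(3,3),0)
for x in(245,247):print(x,g[266:294,x].tolist())
r=lambda im,x0,y0,x1,y1,s:cv2.resize(im[y0:y1,x0:x1],None,fx=s,fy=s,interpolation=cv2.INTER_CUBIC)
A=r(a,210,222,285,315,6.4);B=r(b,125,180,180,235,5.8)
W=np.zeros((600,800,3),np.uint8);W[:A.shape[0],:A.shape[1]]=A;W[:B.shape[0],481:481+B.shape[1]]=B;C=cv2.resize(b[120:270,90:430],(318,140));W[400:540,481:799]=C
cv2.imwrite('pics/r.png',W)
```

```text
sink 26.3 (conf 0.87, dx 0.0) tip z 0.1972 tcp [ 0.4475 -0.0371  0.2926] F [ 0.04  0.01 -0.88]
245 [113, 105, 104, 104, 103, 102, 98, 88, 79, 72, 66, 69, 89, 123, 153, 170, 174, 166, 143, 109, 87, 92, 113, 124, 121, 114, 108, 105]
247 [109, 108, 108, 108, 109, 112, 115, 112, 104, 92, 90, 114, 150, 171, 176, 169, 149, 116, 89, 86, 108, 133, 147, 154, 162, 173, 182, 184]
```

View pics/r.png

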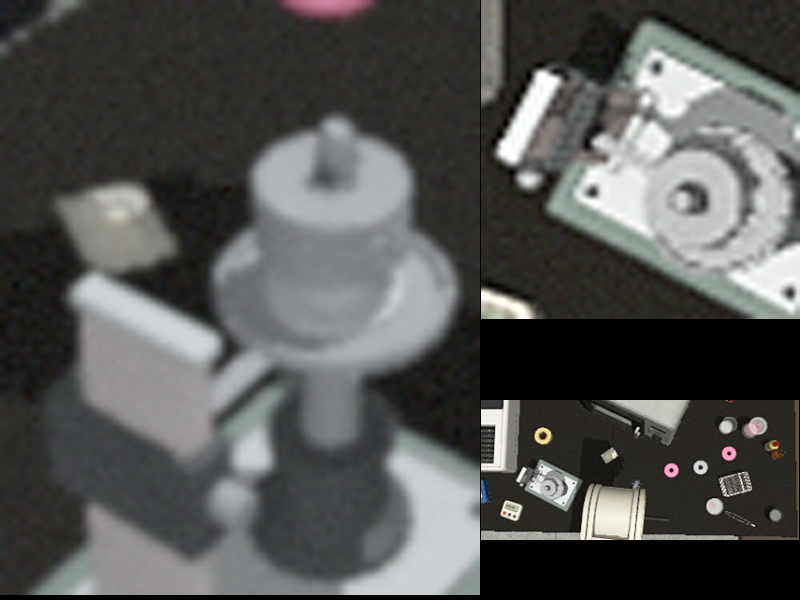

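```bash
python3 -c "
from h import *
rep();job_done()"
```

```text
sink 26.3 (conf 0.88, dx 0.0) tip z 0.1972 tcp [ 0.4477 -0.0355  0.2924] F [ 0.4  -0.27  0.08]
the job is handed in; nothing more can be done
```

I threaded three steel discs onto the post, pushed each one past the catch, and handed the job in at about 30 s. job_done() gave no verdict, so the pointer result is my own estimate.

**Discs:** the last picture shows all three lying flat and level below the catch. The spare steel disc and the pink and yellow look-alikes were left on the worktop.

**Pan:** it is at rest (two readings identical), about 24 mm below its empty height. It stayed off the overload stop; by my estimate the deepest push, on the third disc, came to about 70 mm at most against the 76 mm limit.

**Pointer:** I put it at z ≈ 0.131 m against about 0.128 m for the middle of the gap. I took the gap from the clamp's outline because the limit fingers are hidden from the side camera, so this is only good to about 3 mm. With two discs the pointer stood about 10 mm too high, which is why I added the third.

**Checks that failed or disagreed:**
- **Missed grasp:** my first grasp of the second disc closed above it. I re-measured, found it had not moved, and repeated the grasp.
- **Threading:** the first two discs caught on the post's cone and needed a shift of about 2 mm.
- **Third disc's sink:** the side camera gave about 7.4 mm from the pan rim and 9.5 mm from the pointer bar. I used about 8.3 mm.
- **Petri dish, beaker, marker and forceps:** I kept the arm away from them but did not measure their positions at the end.

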